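# Clip a machined plate to the angle plate and hold a square in the corner

### The job

Get the machined plate ready for its squareness check: squeeze the spring clamp off the end of the angle plate, clip it over the top edges of machined plate and angle plate together so that it pulls the plate flat against the angle plate, and let go of it. Then stand the engineer's square on the dark base plate and press it into the corner at the overhanging end of the machined plate, until its stock sits flat on the base plate and its upright blade lies along the middle of the plate's end face, without shoving the clamped plate along. Finish while still holding the square pressed against both faces, and leave the micrometer and the hex key where they are.

Things in the scene. Friction and masses are not known exactly. Their poses are not given: they have to be found in the camera images.
- fixture: Fixed dark steel base plate, 290 (y) x 110 (x) x 16 mm, with an angle plate on it. Origin: centre of its underside, on the desk; x to the back, y left, z up. Top at z = 16 mm. The angle plate's upright wall: front face x = 0, back face x = 10 mm, from y = -10 to 140 mm, top edge z = 86 mm; webs and foot behind it stay below z = 46 mm. To the right of y = -60 mm the base is free for the square.
- blank: Loose machined aluminium plate with bored holes, 110 long (y) x 12 thick (x) x 75 mm high (z), 0.32 kg, standing on edge on the base plate in front of the wall, 2 to 4 mm off it, up to 0.03 rad askew. Origin: centre of its underside. Its top is 5 mm above the wall's. Its right (-y) end overhangs the wall's right end by 30 to 45 mm; the wall is behind the rest.
- blank_edge (a point): Middle of the bottom edge of the machined plate's right end face, the one the blade has to lie on: 12 mm wide, 75 mm high, looking to the plate's -y.
- clip: Steel spring clamp, black rubber grips, 0.08 kg, parked on the wall near its left end, handles up. Origin: centre of the hinge pin; x across the wall (the way the jaws open), y along the pin, z up to the handles. The handles squeeze together along x until they stop flat and parallel, 24 mm over their outer faces; that takes about 16 N. The jaws close when the handles are released, with about 11 N on plate plus wall.
- clip_handles (a point): Between the handles, 45 mm above the clamp's pin: the height to squeeze. Handles are 22 mm wide (y), 10 to 60 mm above the pin; parked, they lean apart: 50 mm over the outside here, 60 mm at the top. Fingers need 15 mm more than that to go round.
- clip_mouth (a point): Between the jaw tips, 42 mm below the clamp's pin. Tips are rubber rollers, 26 mm long (y), reaching 46 mm below the pin when squeezed open, 51 mm parked. Squeezed open they stand 38 mm apart inside, 60 mm outside. What they grip must stay 10 mm or more below the pin (14 mm now, parked).
- clip_back (a joint): Turn in rad of one half of the spring clamp (the other half mirrors it): 0 parked on the 10 mm wall, about 0.31 squeezed to the stop, about 0.13 when closed on machined plate plus wall.
- square: Steel engineer's square, 0.38 kg, standing on its stock on the desk. Stock: x -41 to 39 mm, 24 mm wide (y), 16 mm high. Blade: upright, x 12 to 42 mm, 8 mm thick (y), top at z = 110 mm; grip it across its thickness. Origin: underside of the stock; x points to the blade's working face (x = 42 mm, 3 mm proud of the stock), z up. In the end x points along the fixture's +y.
- blade_mid (a point): Point of the blade's working face 70 mm above the underside of the square.
- blade_foot (a point): Point of the blade's working face 4 mm above the underside of the square.
- stock_toe (a point): Point on the underside of the stock near its free end (square's x = -40 mm).
- stock_heel (a point): Point on the underside of the stock below the blade (square's x = +38 mm).
- micrometer: Outside micrometer 134 mm long lying on the desk behind the fixture: leave alone.
- hex_key: Hex key 88 mm long lying on the desk near the robot: leave alone.

How it is judged:
On the way:
1. the spring clamp grips machined plate and wall together, let go by the fingers (contact force between clip and blank above 3 N and contact force between clip and fixture above 3 N and contact force between the fingers and clip below 0.2 N), for 0.3 s.
At the end, for the whole second after the job is handed in: Clamp let go, gripping plate and wall (>3 N each); plate upright, flat to the wall within 2 mm, moved <15 mm. Square held still in the fingers: stock down within 2 mm (>1.5 N), blade on the end face within 2 mm (>1 N), at most 7 mm off its middle, tilt <0.03, in line within 0.07 rad (contact force between clip and blank above 3 N and contact force between clip and fixture above 3 N and contact force between the arm and clip below 0.2 N and x of blank in the frame of fixture above -0.008 m and angle between the y axis of blank and the y axis of fixture, either way round below 0.025 rad and angle between blank's own z axis and vertical below 0.025 rad and z of blank in the frame of fixture below 0.0175 m and distance of blank from where it was at the start of the episode below 0.015 m and contact force between square and blank above 1 N and contact force between square and fixture above 1.5 N and contact force between the fingers and square above 3 N and y of blade_mid in the frame of blank between -0.057 and -0.0535 m and y of blade_foot in the frame of blank between -0.057 and -0.0535 m and x of blade_mid in the frame of blank between -0.007 and 0.007 m and z of each of stock_toe, stock_heel in the frame of fixture below 0.018 m and angle between the x axis of square and the y axis of fixture, either way round below 0.07 rad and angle between square's own z axis and vertical below 0.03 rad and linear speed of square below 0.01 m/s); the arm keeps its last pose, push and grip.
It fails at once if the micrometer or the hex key is moved by more than 20 mm (distance of any of micrometer, hex_key from where it was at the start of the episode above 0.02 m).
It fails at once if the machined plate is knocked over (angle between blank's own z axis and vertical above 0.5 rad).
It also fails if it takes over 51 s, if anything falls off the work surface, if the arm or the gripper's body presses on something with over 40 N, if the wrist force passes 120 N, or if a joint passes its speed limit or range.

### The arm

A 6-joint arm with a two-finger parallel gripper is mounted at the origin on a cart in front of the work surface, level with it; the furniture and walls round the work are solid. World frame = base frame: x ahead of the robot, y to its left, z up, the work surface at z = 0. Lengths are in m, angles in rad, forces in N, time in s.
With the tool pointing down it reaches from about 0.3 to 0.875 m from the base axis. Payload 6.4 kg.
Tool frame: the origin (TCP) lies at the very end of the fingers, on their centre line; the grasp point (between the pads) lies 19 mm behind it (ctrl.grip_point_offset is the z of the grasp point in the tool frame, in m); z points along the fingers, y is the direction in which the jaws open and shut (so a half turn about z gives the same grasp; the last joint's range is limited). The gripper opens to 85 mm and grips with 20 to 120 N. Pads are 22 mm wide; open, the fingers measure 114 mm over their backs; the gripper's body (76 mm by 85 mm) begins 54 mm behind the grasp point. The pads swing forward as they close: fully open they stand 13 mm farther back than shut.
Start: joints at [-1.453, 0.181, 1.607, -0, 1.354, -0.206], TCP at [0.183, -0.545, 0.231] pointing down, gripper open.
Joint ranges: [-2.99, 2.99], [-0.89, 2.07], [0.3, 2.58], [-1.14, 4.28], [0, 2.63], [-3.12, 3.12]. Speed limits (rad/s): [2.57, 2.57, 3.01, 3.14, 3.14, 3.14].

### API

Orientations are given as a unit quaternion [w, x, y, z].
In Python, from bench import status, cams, ctrl gives the robot as it stands.
- The arm moves only by the shell command python3 -m handwheel 'ROWS'. ROWS is JSON, a list of rows, each an object with "grip": the finger opening in cm, from 0 to 8.54; "linear": the shift along the tool's x, y, z in cm, a list of three; "rotation": the turn, a rotation vector about the tool's x, y, z in degrees, a list of three. A call has 1 to 12 rows; each row is the pose to reach, as a shift and turn from the pose commanded when the call began, along the tool's axes at that moment; what a row does not reach only later rows make up. A row lasts 1/12 s, in which the tool goes at most 41.7 mm and 7.16 degrees, less where a joint would pass 70% of its speed; a pose out of reach is approached as far as the arm can. A call with a gripper value outside its range is refused whole. The fingers move at their own pace and stop on an object; the grip force is fixed at half the most. Time passes only in rows, so rows that repeat a pose let the fingers close. It gives the time, the measured TCP pose, the force and the opening at its end, in the units of the state.
- status.get_obs(): the state, without advancing time (a new reading comes with each control period).
- cams.camera(name): name is "side" or "top" or "wrist"; returns the picture (480x640x3 uint8, red, green, blue); there is no depth.
- cams.camera_info(name): a dict with "fovy" (degrees; the focal length in pixels is half the picture's height over the tangent of half this angle, whatever the lens; pixels are square), "cx", "cy" (the principal point, pixels), "world_from_camera" (4x4, takes a point from camera to world coordinates); the wrist camera has in their place "mount" (4x4, takes a point from camera to tool coordinates, whose origin is the TCP and whose axes are the flange's). Camera axes: x right, y down, z forward; pixel columns grow to the right and rows downward; lengths in m; the calibration is good to about 2 mm. A picture is of the moment at which its call begins: read the wrist's pose just before it. camera_info takes no time and is no camera call.
- ctrl.hand_in(): hands the job in, once; it reports no verdict.
The state is a dict: "time_s": time; "q": joint angles; "dq": joint speeds; "joint_efforts": joint torques, N m; "eef_pos": TCP position; "eef_rot": TCP orientation; "wrist_force": force on the tool from outside, world axes, zero at the start; "torque": the same for the moment, N m; "opening": opening from 0.0 (shut) to 1.0 (fully open).
Only numpy, scipy, OpenCV 4.12 (cv2) and the standard library are available. Lean on these libraries where they do the work, as an engineer would, in place of code of your own. Each camera call takes 0.05 s, during which the arm holds its last target.

## Working session

There is one attempt and no reset: what is moved stays moved. The work goes in short steps, Python scripts to look and compute and a shell command to move; the robot and the scene stay as the last step left them, time stands still between calls to the robot, and variables do not carry over. Pictures are saved under pics/ and viewed, and the job is handed in when it is done.

```bash
ls -la; mkdir -p pics; python3 - <<'E'
from bench import status,cams,ctrl
import cv2,json
o=status.get_obs()
for k,v in o.items(): print(k,v)
print(ctrl.grip_point_offset)
for n in ['side','top','wrist']:
    print(n,cams.camera_info(n))
    im=cams.camera(n); cv2.imwrite(f'pics/{n}0.png',im[:,:,::-1])
E
```

```text
total 12
drwxr-xr-x  3 agent agent 4096 Dec  7 16:04 .
drwxr-xr-x 23 root  root  4096 Dec  7 16:04 ..
drwxr-xr-x  2 agent agent 4096 Dec  7 16:04 pics
time_s 0.0
q [-1.45330890e+00  1.81567011e-01  1.60802213e+00  2.98756748e-05
  1.35381829e+00 -2.06332421e-01]
dq [-1.10154475e-03 -8.65080445e-04  1.53056702e-03 -7.73462931e-04
  1.23804713e-03  2.08560366e-06]
joint_efforts [-1.18265685e-03 -4.44876838e+01 -3.51332545e+01 -5.61769502e-04
  9.19668353e-03 -1.40336894e-05]
eef_pos [ 0.18289956 -0.54453892  0.23036274]
eef_rot [-9.05843511e-04  9.86921311e-01  1.61200190e-01  5.48653816e-05]
wrist_force [-0.82367589  0.17957423  0.7042746 ]
torque [-0.03894231  0.02203654  0.05907303]
opening 0.9982006244359528
-0.0187
side {'fovy': 46.80444993686108, 'cx': 318.49946368096914, 'cy': 240.84145303915517, 'world_from_camera': array([[ 0.97934896, -0.12965928,  0.15512601,  0.36907172],
       [-0.20138095, -0.55756956,  0.8053334 , -0.56669481],
       [-0.01792541, -0.81994186, -0.57216609,  0.59966067],
       [ 0.        ,  0.        ,  0.        ,  1.        ]])}
top {'fovy': 45.4005
[... 162 characters left out ...]
e-01],
       [-9.99963127e-01,  5.96501906e-04, -8.56667779e-03,
         1.18417101e-01],
       [ 8.30492276e-03, -1.86594564e-01, -9.82401902e-01,
         1.02018290e+00],
       [ 0.00000000e+00,  0.00000000e+00,  0.00000000e+00,
         1.00000000e+00]])}
wrist {'fovy': 60.62573928055521, 'cx': 316.01976648214276, 'cy': 235.90408276400376, 'mount': array([[ 4.34871660e-05, -9.62173656e-01, -2.72436881e-01,
         7.03351538e-02],
       [ 9.99999631e-01, -1.91887921e-04,  8.37319277e-04,
        -1.28851559e-03],
       [-8.57923897e-04, -2.72436817e-01,  9.62173292e-01,
        -1.42895306e-01],
       [ 0.00000000e+00,  0.00000000e+00,  0.00000000e+00,
         1.00000000e+00]])}
```

View pics/side0.png

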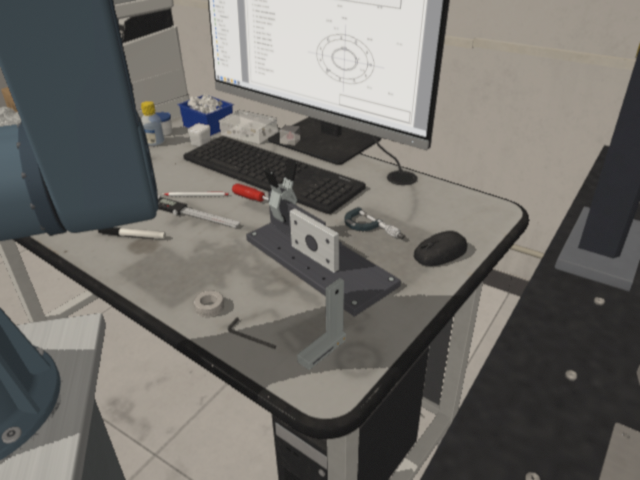

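View pics/top0.png

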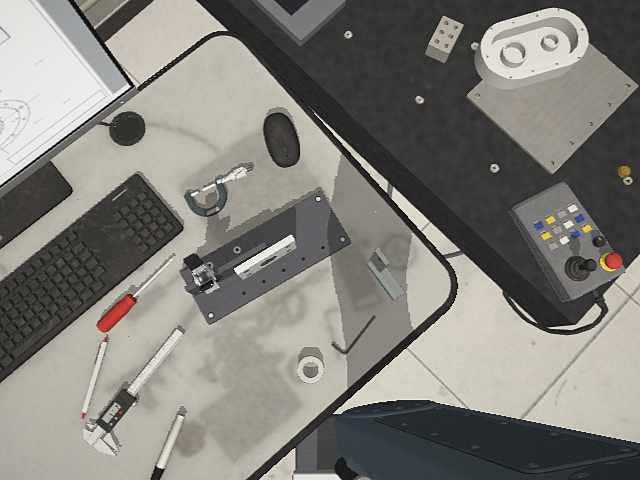

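View pics/wrist0.png

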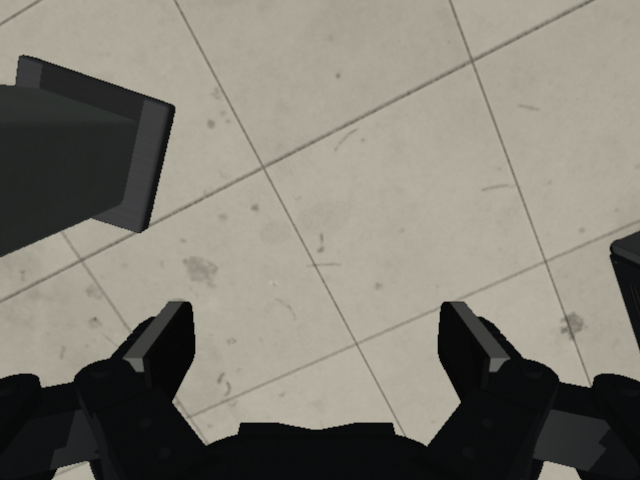

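```bash
cat > h.py <<'E'
import numpy as np, cv2
from bench import status,cams,ctrl
from scipy.spatial.transform import Rotation as R
def info(n):
    i=cams.camera_info(n); f=240/np.tan(np.radians(i['fovy'])/2)
    if n=='wrist':
        T=tcp()@i['mount']
    else: T=i['world_from_camera']
    return f,i['cx'],i['cy'],T
def tcp():
    o=status.get_obs(); T=np.eye(4); w,x,y,z=o['eef_rot']
    T[:3,:3]=R.from_quat([x,y,z,w]).as_matrix(); T[:3,3]=o['eef_pos']; return T
def ray(C,u,v):
    f,cx,cy,T=C; d=T[:3,:3]@np.array([(u-cx)/f,(v-cy)/f,1]); return T[:3,3],d/np.linalg.norm(d)
def onz(C,u,v,z):
    o,d=ray(C,u,v); return o+d*(z-o[2])/d[2]
def proj(C,p):
    f,cx,cy,T=C; q=T[:3,:3].T@(np.asarray(p)-T[:3,3]); return np.array([cx+f*q[0]/q[2],cy+f*q[1]/q[2]])
def tri(C1,p1,C2,p2):
    o1,d1=ray(C1,*p1);o2,d2=ray(C2,*p2)
    A=np.stack([d1,-d2],1); s=np.linalg.lstsq(A,o2-o1,rcond=None)[0]
    a=o1+s[0]*d1;b=o2+s[1]*d2; return (a+b)/2,np.linalg.norm(a-b)
def crop(im,x0,y0,w,h,k,name):
    cv2.imwrite('pics/'+name,cv2.resize(im[y0:y0+h,x0:x0+w],None,fx=k,fy=k,interpolation=cv2.INTER_CUBIC))
E
python3 - <<'E'
from h import *
im=cv2.imread('pics/top0.png'); crop(im,170,180,200,150,4,'t0a.png'); crop(im,320,230,100,75,8,'t0b.png')
im=cv2.imread('pics/side0.png'); crop(im,220,150,200,150,4,'s0a.png'); crop(im,270,260,140,105,5,'s0b.png')
E
```

```text
(no output)
```

View pics/t0a.png

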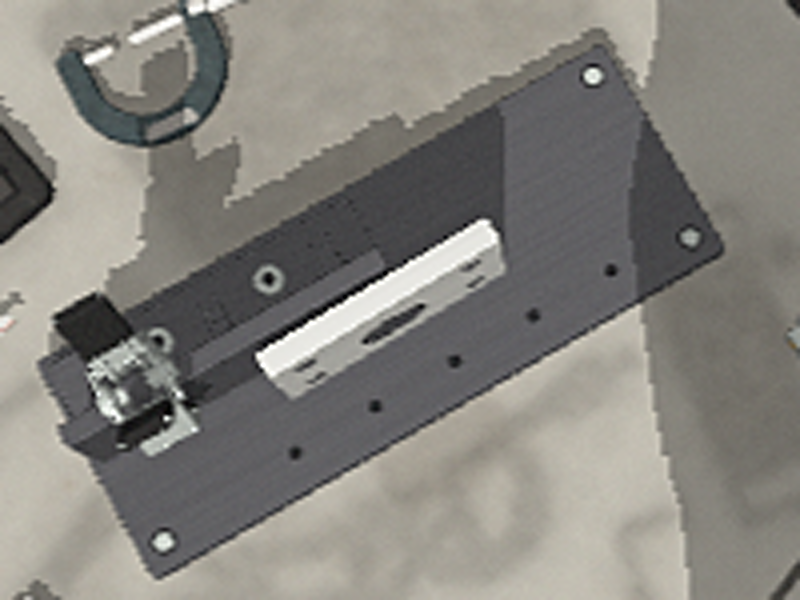

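View pics/t0b.png

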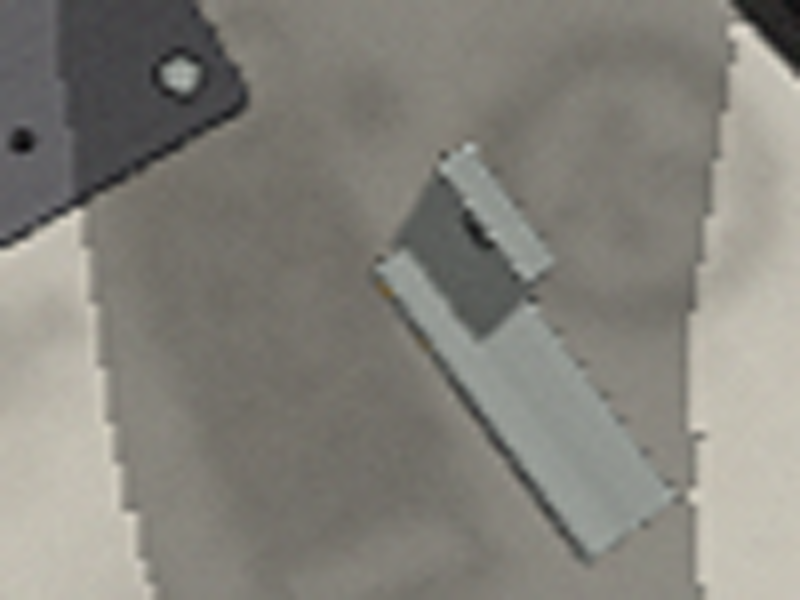

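View pics/s0a.png

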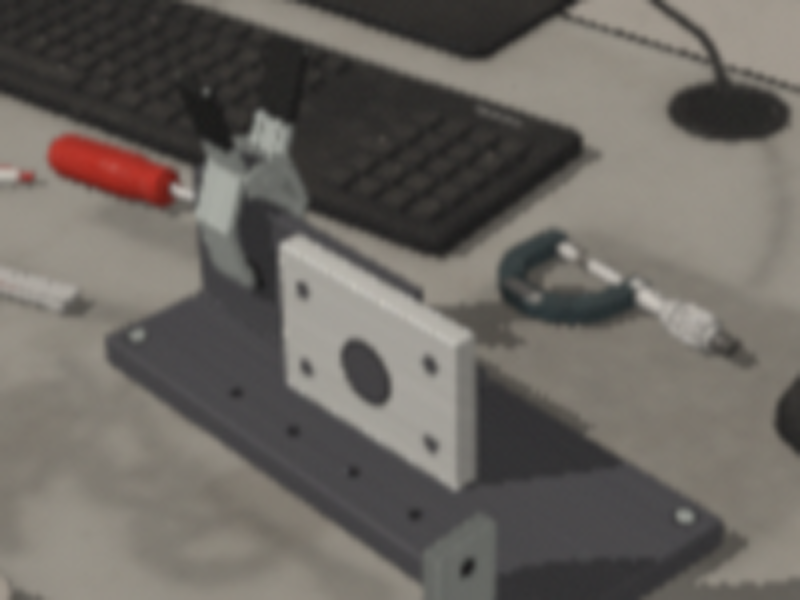

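View pics/s0b.png

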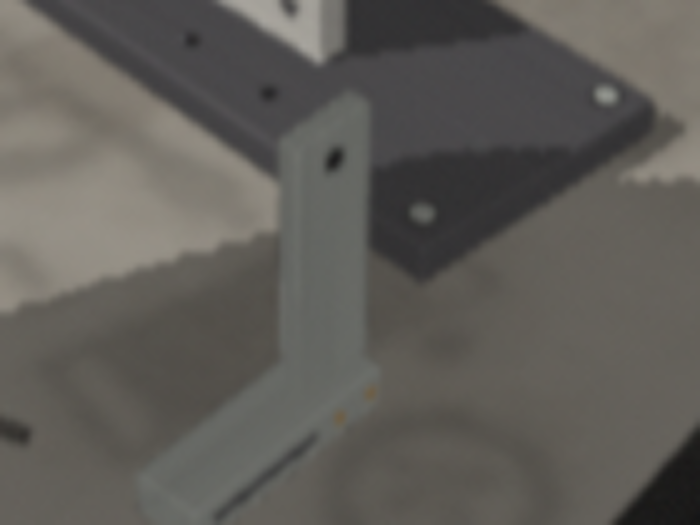

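```bash
cat >> h.py <<'E'
def uc(p,x0,y0,k): return ((p[0]+.5)/k-.5+x0,(p[1]+.5)/k-.5+y0)
def fitrigid(loc,w):
    loc=np.array(loc);w=np.array(w); a=loc-loc.mean(0);b=w-w.mean(0)
    H=a.T@b; th=np.arctan2(H[0,1]-H[1,0],H[0,0]+H[1,1]); c,s=np.cos(th),np.sin(th); Rm=np.array([[c,-s],[s,c]])
    t=w.mean(0)-Rm@loc.mean(0); return th,t,w-(loc@Rm.T+t)
E
python3 - <<'E'
from h import *
np.set_printoptions(precision=4,suppress=True)
C=info('top');S=info('side')
T=lambda p,z:onz(C,*uc(p,170,180,4),z)
# rounded corners: extrapolated edges
cs=[(157,580),(724,249),(603,30),(38,360)]
loc=[(-.055,.145),(-.055,-.145),(.055,-.145),(.055,.145)]
w=[T(c,.016)[:2] for c in cs]
print(np.array(w),[np.linalg.norm(w[i]-w[i-3]) for i in range(4)])
th,t,res=fitrigid(loc,w); print(th,t,res)
SS=lambda p,z:onz(S,*uc(p,220,150,4),z)
print('side right corner',SS((724,522),.016))
Rm=np.array([[np.cos(th),-np.sin(th)],[np.sin(th),np.cos(th)]])
F=lambda p:Rm.T@(p[:2]-t)
print('side corner fix',F(SS((724,522),.016)), F(SS((106,340),.016)))
for p in [(255,353),(487,219),(503,243),(272,377)]: print('plate top',F(T(p,.091)))
for p in [(375,248),(385,262)]: print('wall',F(T(p,.086)))
for p in [(472,340),(457,328),(281,240),(300,236)]: print('plate side cam',F(SS(p,.091)))
for p in [(460,490),(477,470)]: print('plate bot side cam',F(SS(p,.016)))
B=lambda p,z:onz(C,*uc(p,320,230,8),z)
for p in [(440,165),(470,142),(553,262),(525,280)]: print('blade',B(p,.110))
for p in [(375,270),(590,562),(680,495),(408,248)]: print('stock',B(p,.016))
S2=lambda p,z:onz(S,*uc(p,270,260,5),z)
for p in [(282,140),(352,92),(370,108)]: print('blade side',S2(p,.110))
for p in [(137,480),(378,372),(203,520)]: print('stock side',S2(p,.016))
E
```

```text
[[0.397  0.3053]
 [0.5423 0.0584]
 [0.6432 0.1121]
 [0.4929 0.3609]] [np.float64(0.2865435252052101), np.float64(0.1143175134493281), np.float64(0.29074602184639886), np.float64(0.11083361249800602)]
0.533834064148329 [0.5188 0.2092] [[-0.0007 -0.0007]
 [-0.003   0.002 ]
 [ 0.0033 -0.0003]
 [ 0.0004 -0.0011]]
side right corner [0.6374 0.1121 0.016 ]
side corner fix [ 0.0527 -0.1439] [-0.0541  0.144 ]
plate top [-0.0055  0.0561]
plate top [-0.0055 -0.0532]
plate top [-0.0176 -0.0538]
plate top [-0.0177  0.0549]
wall [ 0.0084 -0.0076]
wall [ 0.0012 -0.0082]
plate side cam [-0.0063 -0.0539]
plate side cam [-0.0047 -0.0434]
plate side cam [-0.0129  0.0596]
plate side cam [-0.0047  0.0564]
plate bot side cam [-0.0121 -0.0528]
plate bot side cam [ 0.0028 -0.0478]
blade [0.5114 0.0256 0.11  ]
blade [0.5161 0.0195 0.11  ]
blade [0.4917 0.0033 0.11  ]
blade [0.488 0.009 0.11 ]
stock [0.5037 0.0308 0.016 ]
stock [ 0.4393 -0.0151  0.016 ]
stock [ 0.4539 -0.0352  0.016 ]
stock [0.5087 0.0235 0.016 ]
blade side [0.4892 0.01   0.11  ]
blade side [0.5129 0.0262 0.11  ]
blade side [0.5161 0.0182 0.11  ]
stock side [ 0.4402 -0.0172  0.016 ]
stock side [0.5173 0.0097 0.016 ]
stock side [ 0.4557 -0.0361  0.016 ]
```

```bash
cat >> h.py <<'E'
TH=0.534; T0=np.array([.5188,.2092])
def W(x,y):  # fixture->world xy
    c,s=np.cos(TH),np.sin(TH); return np.array([c*x-s*y,s*x+c*y])+T0
def F(p):
    c,s=np.cos(TH),np.sin(TH); d=np.asarray(p)[:2]-T0; return np.array([c*d[0]+s*d[1],-s*d[0]+c*d[1]])
def downR(psi): 
    c,s=np.cos(psi),np.sin(psi); return np.array([[c,s,0],[s,-c,0],[0,0,-1.]])
def move(xyz,psi):
    "shift (cm) and rotvec(deg) in current measured tool axes for target"
    T=tcp(); d=T[:3,:3].T@(np.asarray(xyz)-T[:3,3])*100
    r=R.from_matrix(T[:3,:3].T@downR(psi)).as_rotvec(degrees=True)
    print('linear',np.round(d,2),'rot',np.round(r,2)); return d,r
def state():
    o=status.get_obs(); T=tcp()
    print('t',round(o['time_s'],2),'pos',np.round(o['eef_pos'],4),'fix',np.round(F(o['eef_pos']),4),'psi',round(np.arctan2(T[1,0],T[0,0]),4),'zax',np.round(T[:3,2],4),'F',np.round(o['wrist_force'],1),'M',np.round(o['torque'],2),'op',round(o['opening']*8.54,2),'q',np.round(o['q'],2))
E
python3 - <<'E'
from h import *
np.set_printoptions(precision=4,suppress=True)
C=info('top');T=lambda p,z:onz(C,*uc(p,170,180,4),z)
for p in [(55,325),(98,292),(133,328),(90,362)]: print('back handle',F(T(p,.158)))
for p in [(118,440),(165,400),(172,430),(125,448)]: print('front handle',F(T(p,.15)))
print(F(T((140,380),.1)))
S=info('side');SS=lambda p,z:onz(S,*uc(p,220,150,4),z)
for p in [(265,42),(305,42),(183,92),(215,80)]: print('side handle',F(SS(p,.158)))
state()
p=W(0,.11); 
print(p); move([*p,.26],2.105)
E
```

```text
back handle [0.0295 0.1122]
back handle [0.0324 0.0922]
back handle [0.0134 0.0873]
back handle [0.0103 0.1075]
front handle [-0.0195  0.1135]
front handle [-0.0152  0.0909]
front handle [-0.0266  0.0941]
front handle [-0.0235  0.1126]
[0.0068 0.1006]
side handle [0.0211 0.1064]
side handle [0.0338 0.0941]
side handle [-0.0337  0.0945]
side handle [-0.0171  0.0936]
t 0.15 pos [ 0.1829 -0.5447  0.2306] fix [-0.6728 -0.478 ] psi 0.3238 zax [-0.0002  0.0014 -1.    ] F [-1.   0.2  0.8] M [ 0.01 -0.05  0.04] op 8.56 q [-1.45  0.18  1.61 -0.    1.35 -0.21]
[0.4628 0.3039]
linear [ 53.54 -71.54  -2.83] rot [  -0.04   -0.08 -102.05]
```

```bash
python3 -m handwheel '[{"grip":8.54,"linear":[10,-13.4,-3],"rotation":[0,0,-25]},{"grip":8.54,"linear":[15,-20,-3],"rotation":[0,0,-45]},{"grip":8.54,"linear":[20,-26.7,-3],"rotation":[0,0,-60]},{"grip":8.54,"linear":[30,-40,-3],"rotation":[0,0,-70]},{"grip":8.54,"linear":[30,-40,-3],"rotation":[0,0,-80]},{"grip":8.54,"linear":[40,-53.5,-3],"rotation":[0,0,-90]},{"grip":8.54,"linear":[53.5,-71.5,-3],"rotation":[0,0,-102]},{"grip":8.54,"linear":[53.5,-71.5,-3],"rotation":[0,0,-102]},{"grip":8.54,"linear":[53.5,-71.5,-3],"rotation":[0,0,-102]},{"grip":8.54,"linear":[53.5,-71.5,-3],"rotation":[0,0,-102]},{"grip":8.54,"linear":[53.5,-71.5,-3],"rotation":[0,0,-102]},{"grip":8.54,"linear":[53.5,-71.5,-3],"rotation":[0,0,-102]}]'
python3 - <<'E'
from h import *
state(); move([*W(.005,.101),.26],2.105)
E
```

```text
time_s: 1.15
eef_pos: [0.3392, -0.0694, 0.2549]
eef_rot: [0.001, 0.61, 0.792, 0.0]
wrist_force: [1.8, -1.3, -0.2]
opening: 1.0
t 1.15 pos [ 0.3392 -0.0694  0.2549] fix [-0.2964 -0.1484] psi 1.8292 zax [ 1.e-03 -6.e-04 -1.e+00] F [ 1.8 -1.3 -0.2] M [-0.   -0.1  -0.01] op 8.54 q [-0.55 -0.42  2.09  0.    1.46 -0.81]
linear [32.2  22.21 -0.52] rot [  0.04   0.05 -15.8 ]
```

```bash
python3 -m handwheel '[{"grip":8.54,"linear":[32.2,22.2,-0.5],"rotation":[0,0,-15.8]},{"grip":8.54,"linear":[32.2,22.2,-0.5],"rotation":[0,0,-15.8]},{"grip":8.54,"linear":[32.2,22.2,-0.5],"rotation":[0,0,-15.8]},{"grip":8.54,"linear":[32.2,22.2,-0.5],"rotation":[0,0,-15.8]},{"grip":8.54,"linear":[32.2,22.2,-0.5],"rotation":[0,0,-15.8]},{"grip":8.54,"linear":[32.2,22.2,-0.5],"rotation":[0,0,-15.8]},{"grip":8.54,"linear":[32.2,22.2,-0.5],"rotation":[0,0,-15.8]},{"grip":8.54,"linear":[32.2,22.2,-0.5],"rotation":[0,0,-15.8]},{"grip":8.54,"linear":[32.2,22.2,-0.5],"rotation":[0,0,-15.8]},{"grip":8.54,"linear":[32.2,22.2,-0.5],"rotation":[0,0,-15.8]},{"grip":8.54,"linear":[32.2,22.2,-0.5],"rotation":[0,0,-15.8]},{"grip":8.54,"linear":[32.2,22.2,-0.5],"rotation":[0,0,-15.8]}]'
python3 - <<'E'
from h import *
state(); 
np.save('w1T.npy',info('wrist')[3]); im=cams.camera('wrist')[:,:,::-1]; cv2.imwrite('pics/w1.png',im)
E
```

```text
time_s: 2.15
eef_pos: [0.4731, 0.2964, 0.2589]
eef_rot: [-0.0, 0.497, 0.868, -0.001]
wrist_force: [-0.1, 0.1, 0.6]
opening: 0.998
t 2.15 pos [0.4731 0.2964 0.2589] fix [0.0051 0.0983] psi 2.1015 zax [-0.0016 -0.001  -1.    ] F [-0.1  0.1  0.6] M [-0.    0.01  0.01] op 8.52 q [ 0.35  0.12  1.62 -0.    1.4  -0.18]
```

View pics/w1.png

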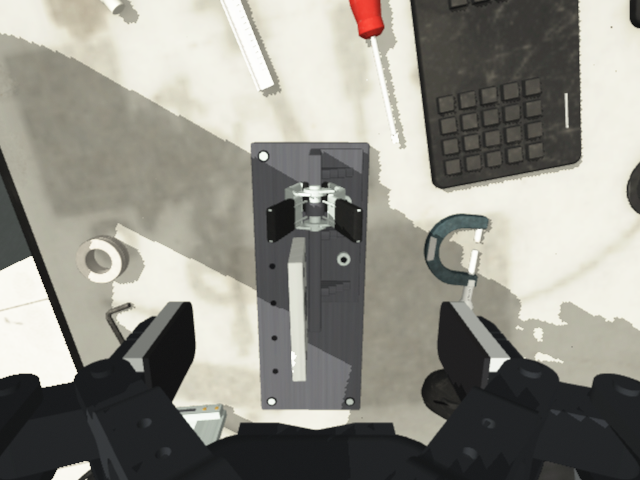

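```bash
python3 - <<'E'
from h import *
im=cv2.imread('pics/w1.png'); crop(im,245,140,130,100,6,'w1a.png'); crop(im,245,230,130,100,6,'w1c.png');crop(im,240,310,160,110,5,'w1b.png')
E
```

```text
(no output)
```

View pics/w1a.png

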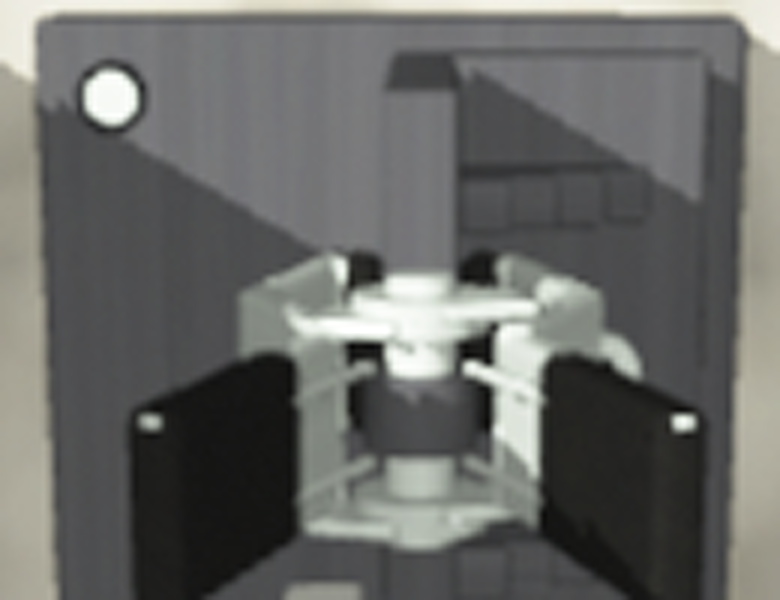

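View pics/w1b.png

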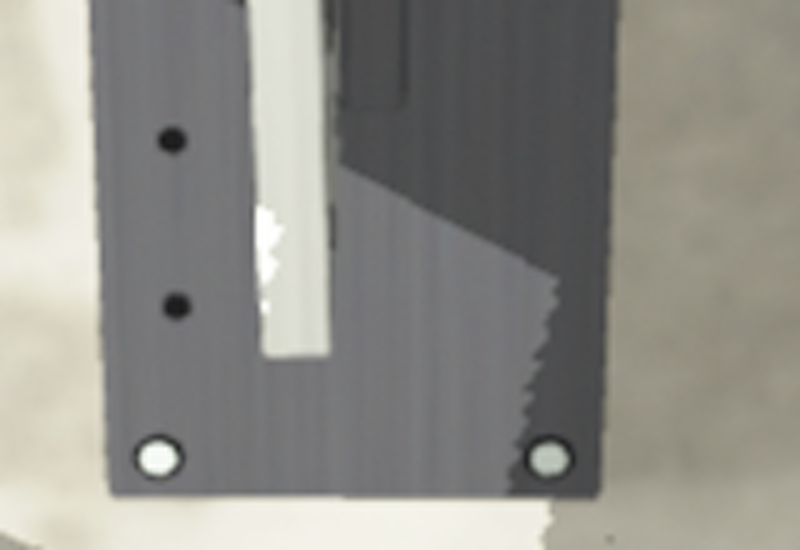

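View pics/w1c.png

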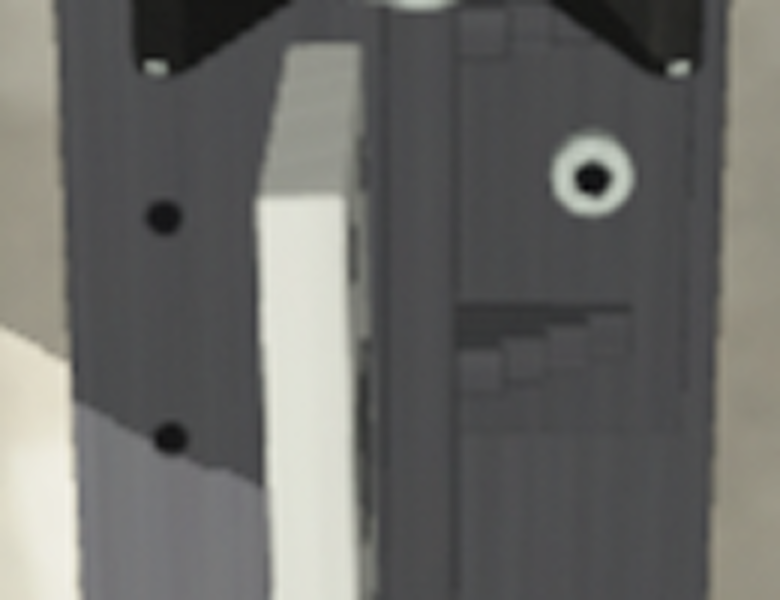

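```bash
python3 - <<'E'
from h import *
np.set_printoptions(precision=4,suppress=True)
c=list(info('wrist')); c[3]=np.load('w1T.npy')
A=lambda p,z:onz(c,*uc(p,245,140,6),z)
B=lambda p,z:onz(c,*uc(p,240,310,5),z)
D=lambda p,z:onz(c,*uc(p,245,230,6),z)
w=[A((37,18),.016),B((110,496),.016),B((601,497),.016),A((745,18),.016)]
loc=[(-.055,.145),(-.055,-.145),(.055,-.145),(.055,.145)]
print(fitrigid(loc,[a[:2] for a in w]))
print('wall left top',F(A((386,88),.086)),F(A((458,88),.086)))
print('handle tops L',F(A((133,412),.158)),F(D((140,72),.158)),'R',F(A((702,412),.158)),F(D((697,72),.158)))
print('pin ends',F(A((418,283),.1)),F(A((418,545),.1)))
print('plate L',F(D((257,197),.091)),F(D((345,195),.091)),'R',F(B((264,357),.091)),F(B((331,356),.091)))
print('wall faces mid',F(D((378,300),.086)),F(D((456,300),.086)))
E
```

```text
(np.float64(0.5302008273493479), array([0.5171, 0.212 ]), array([[ 0.0011, -0.0001],
       [ 0.0001,  0.0008],
       [-0.0007,  0.0002],
       [-0.0005, -0.0009]]))
wall left top [0.001  0.1429] [0.0101 0.1428]
handle tops L [-0.0235  0.1166] [-0.0235  0.0955] R [0.034  0.1165] [0.034  0.0954]
pin ends [0.005  0.1204] [0.0049 0.0869]
plate L [-0.0168  0.058 ] [-0.0051  0.0582] R [-0.0149 -0.052 ] [-0.0032 -0.0518]
wall faces mid [-0.0009  0.0412] [0.0098 0.0411]
```

```bash
sed -i 's/^TH=.*/TH=0.531; T0=np.array([.5171,.2120])/' h.py; python3 - <<'E'
from h import *
np.set_printoptions(precision=4,suppress=True)
c=list(info('wrist')); c[3]=np.load('w1T.npy')
A=lambda p,z:onz(c,*uc(p,245,140,6),z)
B=lambda p,z:onz(c,*uc(p,240,310,5),z)
D=lambda p,z:onz(c,*uc(p,245,230,6),z)
h=[A((133,412),.158),D((140,72),.158),A((702,412),.158),D((697,72),.158)]
print([F(p) for p in h]); m=np.mean(h,0); print(F(m))
print('plate L',F(D((257,197),.091)),F(D((345,195),.091)),'R',F(B((264,357),.091)),F(B((331,356),.091)))
print('wall faces mid',F(D((378,300),.086)),F(D((456,300),.086)),F(A((386,88),.086)),F(A((458,88),.086)))
state(); move([m[0],m[1],.125],TH+np.pi/2)
E
```

```text
[array([-0.0238,  0.1133]), array([-0.0237,  0.0922]), array([0.0337, 0.1133]), array([0.0338, 0.0922])]
[0.005  0.1027]
plate L [-0.017   0.0547] [-0.0052  0.0549] R [-0.0147 -0.0553] [-0.003  -0.0551]
wall faces mid [-0.001   0.0379] [0.0097 0.0379] [0.0006 0.1396] [0.0097 0.1396]
t 2.2 pos [0.473  0.2956 0.259 ] fix [0.0043 0.0944] psi 2.1002 zax [-0.0014 -0.001  -1.    ] F [ 0.1 -0.3 -0. ] M [-0.03  0.01 -0.  ] op 8.54 q [ 0.35  0.12  1.62 -0.    1.4  -0.18]
linear [ 0.84  0.09 13.4 ] rot [-0.1   0.01 -0.09]
```

```bash
python3 -m handwheel '[{"grip":8.54,"linear":[0.84,0.1,2],"rotation":[0,0,0]},{"grip":8.54,"linear":[0.84,0.1,5],"rotation":[0,0,0]},{"grip":8.54,"linear":[0.84,0.1,8],"rotation":[0,0,0]},{"grip":8.54,"linear":[0.84,0.1,10.5],"rotation":[0,0,0]},{"grip":8.54,"linear":[0.84,0.1,12.5],"rotation":[0,0,0]},{"grip":8.54,"linear":[0.84,0.1,13.4],"rotation":[0,0,0]},{"grip":8.54,"linear":[0.84,0.1,13.4],"rotation":[0,0,0]},{"grip":8.54,"linear":[0.84,0.1,13.4],"rotation":[0,0,0]}]'
python3 - <<'E'
from h import *
state(); 
im=cams.camera('wrist')[:,:,::-1]; cv2.imwrite('pics/w2.png',im)
im=cams.camera('side')[:,:,::-1]; crop(im,220,130,200,150,4,'s2.png')
E
```

```text
time_s: 2.87
eef_pos: [0.4706, 0.303, 0.1264]
eef_rot: [0.0, 0.498, 0.867, 0.0]
wrist_force: [0.3, 1.1, -0.2]
opening: 1.0
t 2.87 pos [0.4706 0.303  0.1264] fix [0.0059 0.102 ] psi 2.0984 zax [ 3.e-04  0.e+00 -1.e+00] F [ 0.3  1.1 -0.2] M [ 0.04  0.02 -0.06] op 8.54 q [ 0.36  0.26  1.73 -0.    1.14 -0.17]
```

View pics/w2.png

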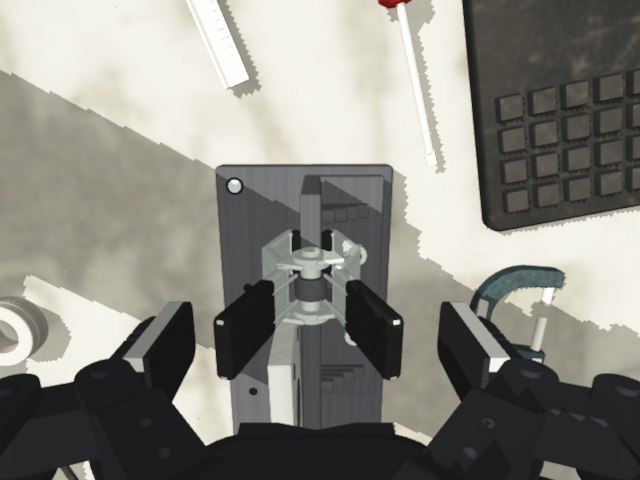

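View pics/s2.png

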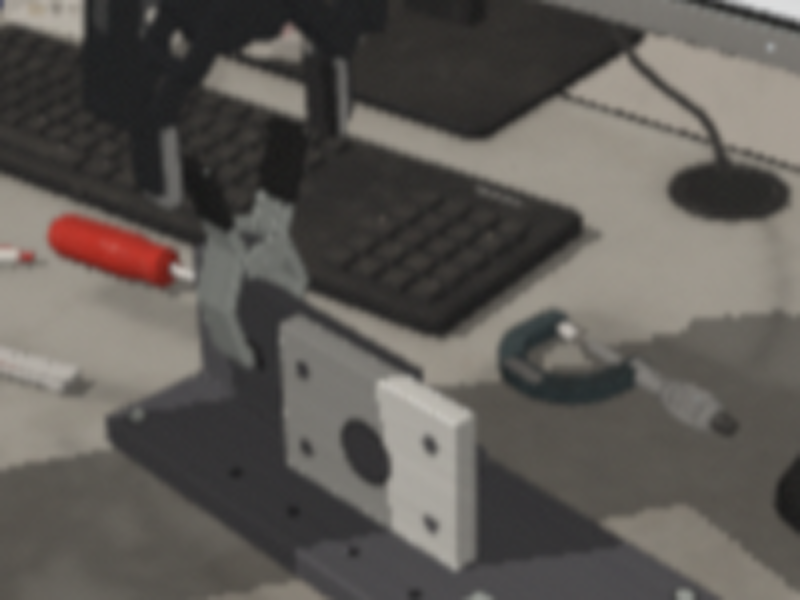

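```bash
python3 -m handwheel '[{"grip":5.2,"linear":[0,-0.1,0],"rotation":[0,0,0]},{"grip":5.2,"linear":[0,-0.1,0],"rotation":[0,0,0]},{"grip":5.2,"linear":[0,-0.1,0],"rotation":[0,0,0]},{"grip":5.2,"linear":[0,-0.1,0],"rotation":[0,0,0]},{"grip":5.2,"linear":[0,-0.1,0],"rotation":[0,0,0]}]'
python3 - <<'E'
from h import *
state(); 
im=cams.camera('side')[:,:,::-1]; crop(im,220,130,200,150,4,'s3.png')
E
```

```text
time_s: 3.38
eef_pos: [0.4694, 0.3033, 0.1258]
eef_rot: [0.0, 0.498, 0.867, 0.0]
wrist_force: [0.0, -0.5, -1.1]
opening: 0.611
t 3.38 pos [0.4694 0.3033 0.1258] fix [0.005  0.1029] psi 2.0997 zax [ 1.e-04  1.e-04 -1.e+00] F [ 0.  -0.5 -1.1] M [-0.03 -0.05 -0.05] op 5.21 q [ 0.36  0.26  1.74  0.    1.14 -0.17]
```

View pics/s3.png

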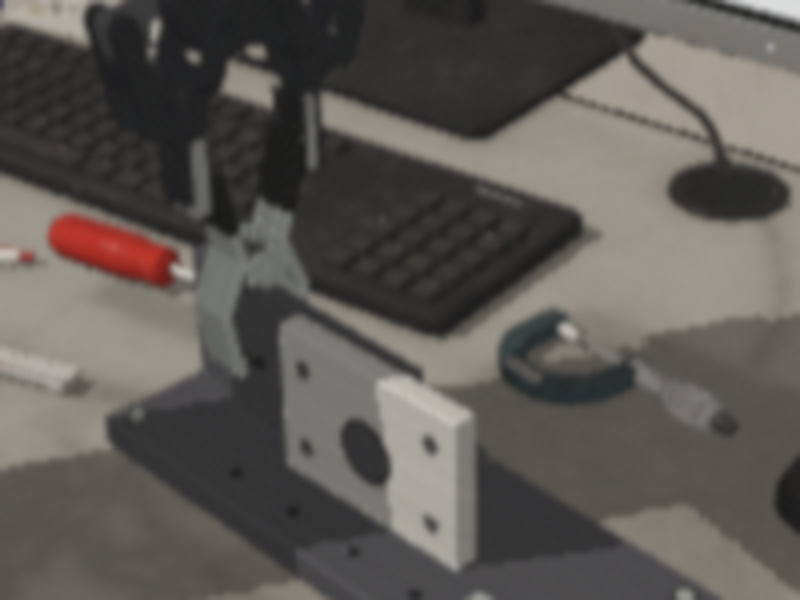

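```bash
python3 -m handwheel '[{"grip":4.5,"linear":[0,0,-0.1],"rotation":[0,0,0]},{"grip":4.0,"linear":[0,0,-0.2],"rotation":[0,0,0]},{"grip":3.5,"linear":[0,0,-0.3],"rotation":[0,0,0]},{"grip":3.0,"linear":[0,0,-0.4],"rotation":[0,0,0]},{"grip":2.5,"linear":[0,0,-0.5],"rotation":[0,0,0]},{"grip":1.5,"linear":[0,0,-0.5],"rotation":[0,0,0]},{"grip":1.5,"linear":[0,0,-0.5],"rotation":[0,0,0]},{"grip":1.5,"linear":[0,0,-0.5],"rotation":[0,0,0]},{"grip":1.5,"linear":[0,0,-0.5],"rotation":[0,0,0]}]'
python3 - <<'E'
from h import *
state(); 
np.save('w4T.npy',info('wrist')[3]);im=cams.camera('wrist')[:,:,::-1]; cv2.imwrite('pics/w4.png',im)
im=cams.camera('side')[:,:,::-1]; crop(im,220,130,200,150,4,'s4.png')
E
```

```text
time_s: 4.18
eef_pos: [0.4693, 0.3032, 0.1307]
eef_rot: [-0.0, 0.498, 0.867, -0.0]
wrist_force: [-0.4, -0.0, -1.5]
opening: 0.252
t 4.18 pos [0.4693 0.3032 0.1307] fix [0.005  0.1028] psi 2.0996 zax [-1.e-04 -0.e+00 -1.e+00] F [-0.4 -0.  -1.5] M [-0.02 -0.04 -0.01] op 2.15 q [ 0.36  0.26  1.73  0.    1.15 -0.17]
```

View pics/s4.png

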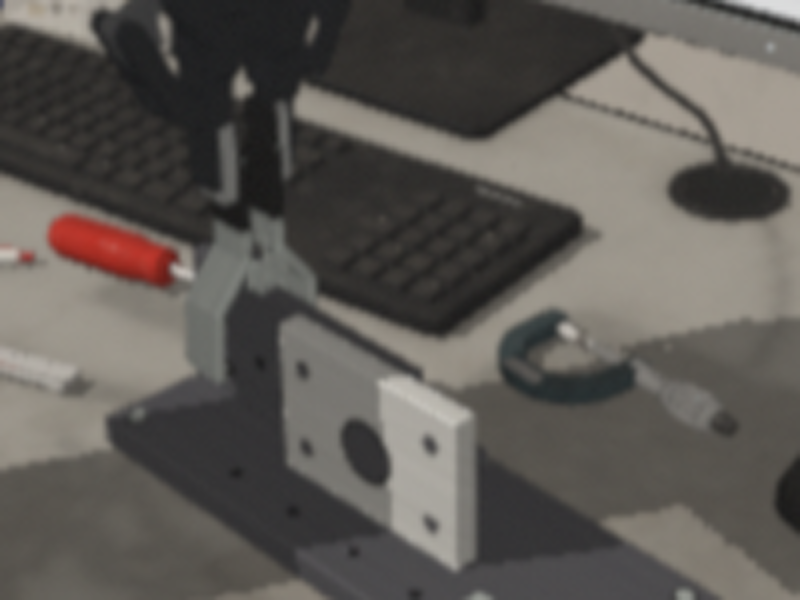

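View pics/w4.png

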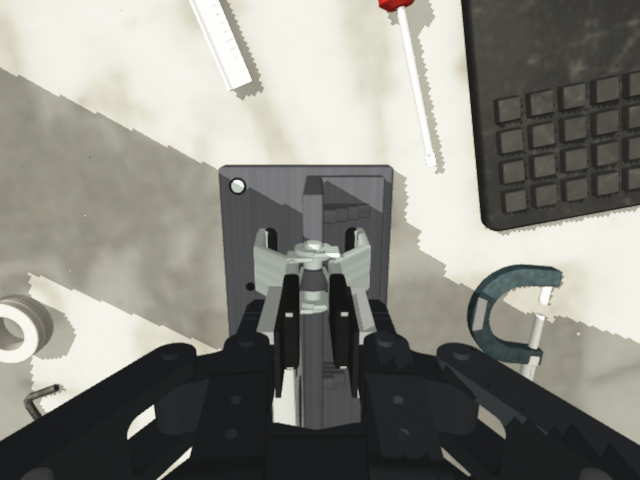

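```bash
python3 - <<'E'
from h import *
np.set_printoptions(precision=4,suppress=True)
im=cv2.imread('pics/w4.png'); crop(im,240,210,160,120,5,'w4a.png')
im=cv2.imread('pics/w2.png'); crop(im,240,210,160,120,5,'w2a.png')
E
```

```text
(no output)
```

View pics/w4a.png

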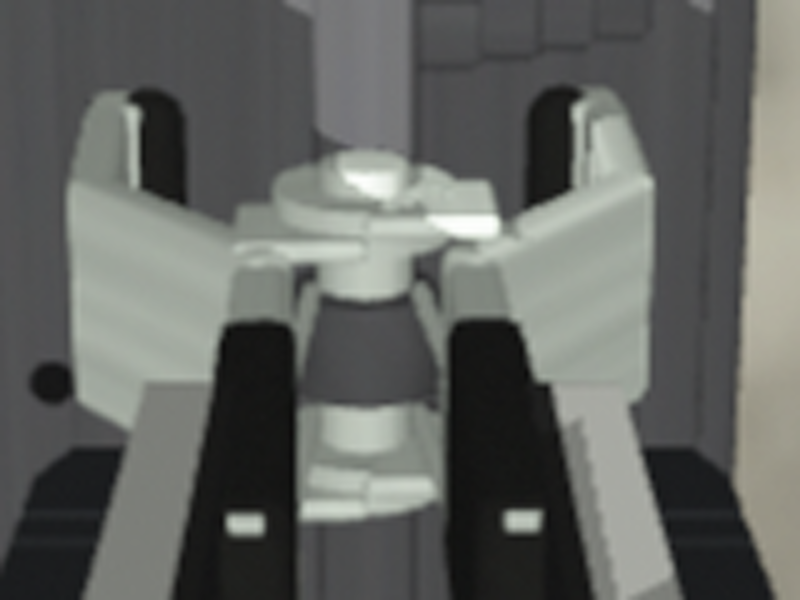

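View pics/w2a.png

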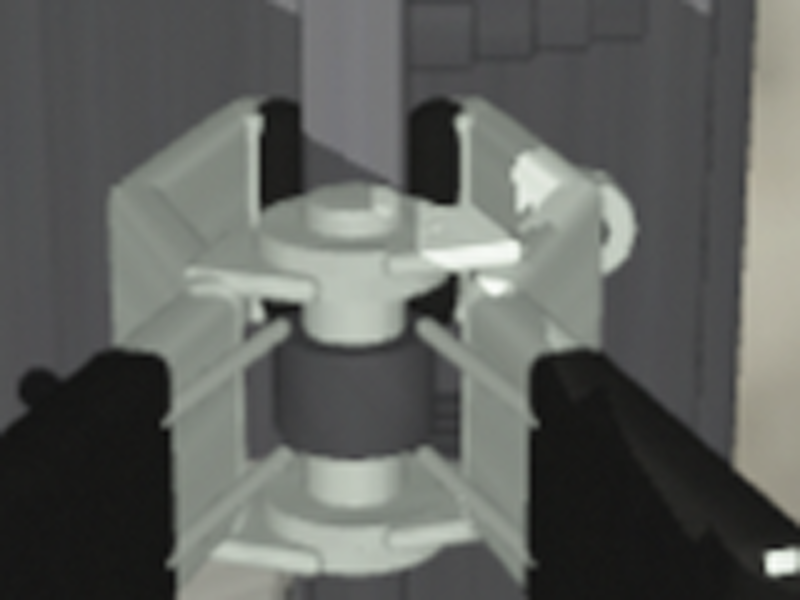

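```bash
python3 - <<'E'
from h import *
np.set_printoptions(precision=4,suppress=True)
c4=list(info('wrist')); c4[3]=np.load('w4T.npy')
m=cams.camera_info('wrist')['mount']
T=np.eye(4);T[:3,:3]=R.from_quat([.498,.867,0,0]).as_matrix();T[:3,3]=[.4706,.303,.1264]
c2=list(c4);c2[3]=T@m
def aty(c,u,v,y):
    o,d=ray(c,u,v); n=np.array([-np.sin(TH),np.cos(TH),0]); f=np.array([*W(0,y),0]); s=n@(f-o)/(n@d); p=o+s*d; return F(p),p[2]
for n,c,a,b in [('2',c2,(352,190),(352,572)),('4',c4,(365,152),(365,518))]:
  ua,ub=uc(a,240,210,5),uc(b,240,210,5)
  print(n,aty(c,*ua,.1195),aty(c,*ub,.0859))
  print([ (z,F(onz(c,*ua,z)),F(onz(c,*ub,z))) for z in (.09,.095,.1,.105)])
E
```

```text
2 (array([0.0049, 0.1195]), np.float64(0.1022164526050611)) (array([0.0047, 0.0859]), np.float64(0.1069212657509806))
[(0.09, array([0.0047, 0.1156]), array([0.0044, 0.0769])), (0.095, array([0.0048, 0.1172]), array([0.0045, 0.0796])), (0.1, array([0.0049, 0.1188]), array([0.0046, 0.0822])), (0.105, array([0.0049, 0.1204]), array([0.0047, 0.0849]))]
4 (array([0.0049, 0.1195]), np.float64(0.09244204031800077)) (array([0.0048, 0.0859]), np.float64(0.09924973949784424))
[(0.09, array([0.0048, 0.1188]), array([0.0047, 0.0813])), (0.095, array([0.0049, 0.1203]), array([0.0047, 0.0838])), (0.1, array([0.0049, 0.1217]), array([0.0048, 0.0863])), (0.105, array([0.005 , 0.1232]), array([0.0048, 0.0888]))]
```

```bash
python3 -m handwheel '[{"grip":1.5,"linear":[0,0,-1],"rotation":[0,0,0]},{"grip":1.5,"linear":[0,0,-3],"rotation":[0,0,0]},{"grip":1.5,"linear":[0,0,-5],"rotation":[0,0,0]},{"grip":1.5,"linear":[0,0,-6.3],"rotation":[0,0,0]},{"grip":1.5,"linear":[0,0,-6.3],"rotation":[0,0,0]},{"grip":1.5,"linear":[0,0,-6.3],"rotation":[0,0,0]}]'
python3 - <<'E'
from h import *
state(); 
np.save('w5T.npy',info('wrist')[3]);im=cams.camera('wrist')[:,:,::-1]; cv2.imwrite('pics/w5.png',im);crop(im,200,160,240,180,3,'w5a.png')
im=cams.camera('side')[:,:,::-1]; cv2.imwrite('pics/s5f.png',im);crop(im,220,100,200,150,4,'s5.png')
move([*W(-.0032,.028),.193],TH+np.pi/2)
E
```

```text
time_s: 4.78
eef_pos: [0.4699, 0.3034, 0.1948]
eef_rot: [0.001, 0.498, 0.867, 0.001]
wrist_force: [-1.0, 0.4, -1.1]
opening: 0.249
t 4.78 pos [0.4699 0.3034 0.1948] fix [0.0056 0.1027] psi 2.0996 zax [ 2.2e-03  8.0e-04 -1.0e+00] F [-1.   0.4 -1.1] M [ 0.02 -0.04 -0.01] op 2.13 q [ 0.36  0.18  1.68  0.    1.27 -0.17]
linear [-7.49 -0.74 -0.01] rot [-0.08 -0.01 -0.13]
```

View pics/s5.png

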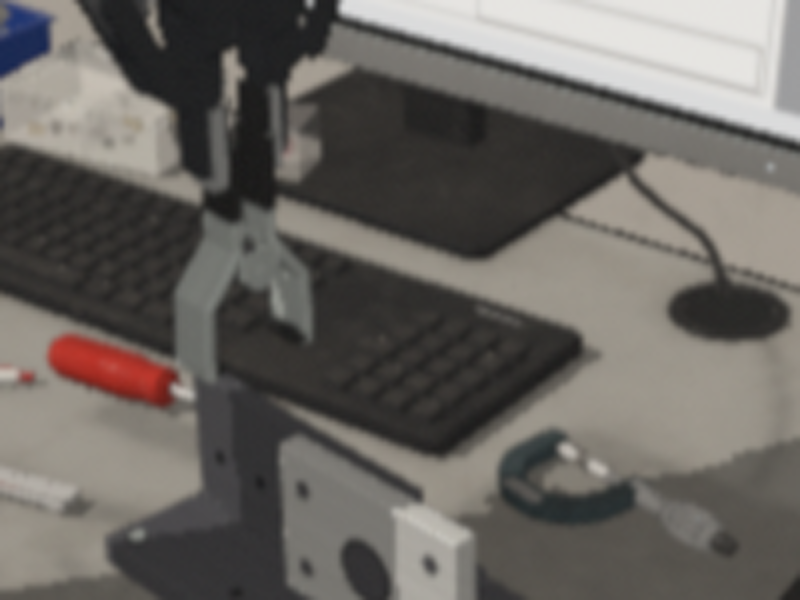

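View pics/w5a.png

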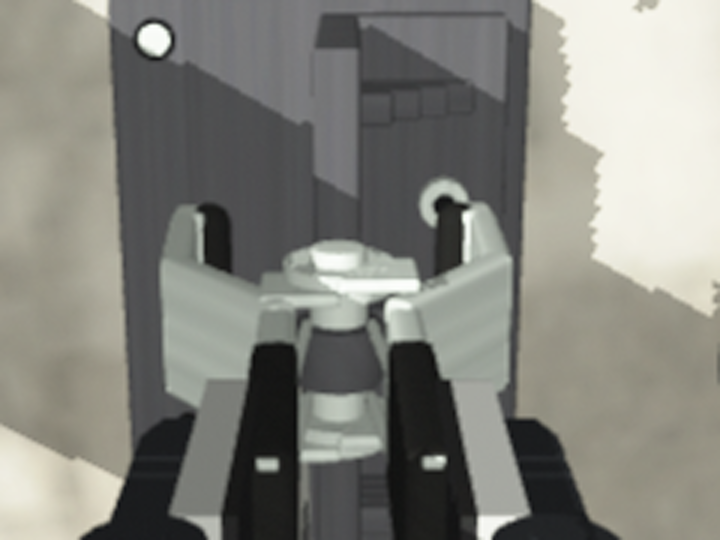

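```bash
python3 - <<'E'
from h import *
np.set_printoptions(precision=4,suppress=True)
S=info('side')
for p in [(250,243),(250,250)]:
  o,d=ray(S,*uc(p,220,100,4)); 
  n=np.array([-np.sin(TH),np.cos(TH),0]); f=np.array([*W(0,.0859),0]); s=n@(f-o)/(n@d); q=o+s*d; print('pin',F(q),q[2])
for p in [(207,380),(180,370)]:
  o,d=ray(S,*uc(p,220,100,4)); 
  n=np.array([np.cos(TH),np.sin(TH),0]); f=np.array([*W(-.0235,0),0]); s=n@(f-o)/(n@d); q=o+s*d; print('tip',F(q),q[2])
c4=list(info('wrist')); c4[3]=np.load('w5T.npy')
for z in (.155,.16,.165): print(z,F(onz(c4,*uc((337,241),200,160,3),z)),F(onz(c4,*uc((340,460),200,160,3),z)))
E
```

```text
pin [-0.0007  0.0859] 0.17127110098260107
pin [-0.0009  0.0859] 0.16803352675659078
tip [-0.0235  0.0931] 0.10998714458404518
tip [-0.0235  0.1129] 0.10680468503029078
0.155 [0.0053 0.1189] [0.0056 0.0817]
0.16 [0.0054 0.1204] [0.0057 0.0842]
0.165 [0.0054 0.1219] [0.0057 0.0867]
```

```bash
python3 - <<'E'
from h import *
np.set_printoptions(precision=4,suppress=True)
S=info('side')
im=cv2.imread('pics/s5f.png')
k=8
v=cv2.resize(im[130:205,250:350],None,fx=k,fy=k,interpolation=cv2.INTER_CUBIC)
for z,col in [(.152,(0,0,255)),(.157,(0,255,255)),(.161,(0,255,0)),(.166,(255,0,0))]:
    u=(proj(S,[*W(.0055,.086),z])-[250,130]+.5)*k-.5; cv2.circle(v,tuple(int(a) for a in u),3,col,-1); print(z,u)
    for x in (-.0225,.0335):
      u=(proj(S,[*W(x,.0895),z-.046])-[250,130]+.5)*k-.5; cv2.circle(v,tuple(int(a) for a in u),3,col,-1)
cv2.imwrite('pics/s5b.png',v)
for z in (.086,): 
  for y in (.14,-.01):print('wall',proj(S,[*W(0,y),z]))
E
```

```text
0.152 [287.2025 317.635 ]
0.157 [285.9998 296.9677]
0.161 [285.0325 280.3449]
0.166 [283.8168 259.4542]
wall [266.6198 192.2245]
wall [320.9005 224.2569]
```

View pics/s5b.png

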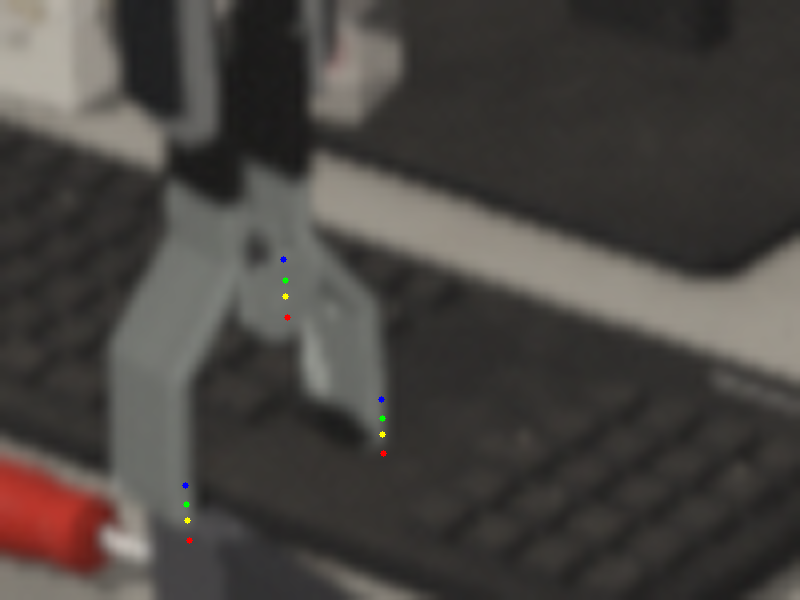

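```bash
python3 -m handwheel '[{"grip":1.5,"linear":[-2,-0.4,0],"rotation":[0,0,0]},{"grip":1.5,"linear":[-4,-0.8,0],"rotation":[0,0,0]},{"grip":1.5,"linear":[-6,-0.8,0],"rotation":[0,0,0]},{"grip":1.5,"linear":[-7.5,-0.8,0],"rotation":[0,0,0]},{"grip":1.5,"linear":[-7.5,-0.8,0],"rotation":[0,0,0]},{"grip":1.5,"linear":[-7.5,-0.8,0],"rotation":[0,0,0]},{"grip":1.5,"linear":[-7.5,-0.8,0],"rotation":[0,0,0]}]'
python3 - <<'E'
from h import *
state(); 
np.save('w6T.npy',info('wrist')[3]);im=cams.camera('wrist')[:,:,::-1]; cv2.imwrite('pics/w6.png',im);crop(im,200,100,240,180,3,'w6a.png')
im=cams.camera('side')[:,:,::-1]; cv2.imwrite('pics/s6f.png',im);crop(im,250,130,140,105,5,'s6.png')
move([*W(-.0032,.028),.1435],TH+np.pi/2)
E
```

```text
time_s: 5.47
eef_pos: [0.4995, 0.2347, 0.1928]
eef_rot: [-0.001, 0.498, 0.867, -0.0]
wrist_force: [-1.0, 0.7, -0.5]
opening: 0.25
t 5.47 pos [0.4995 0.2347 0.1928] fix [-0.0037  0.0285] psi 2.0993 zax [-0.002 -0.    -1.   ] F [-1.   0.7 -0.5] M [ 0.01 -0.   -0.06] op 2.13 q [ 0.22  0.17  1.7   0.    1.27 -0.3 ]
linear [-0.08  0.02  4.97] rot [-0.05 -0.04 -0.08]
```

View pics/s6.png

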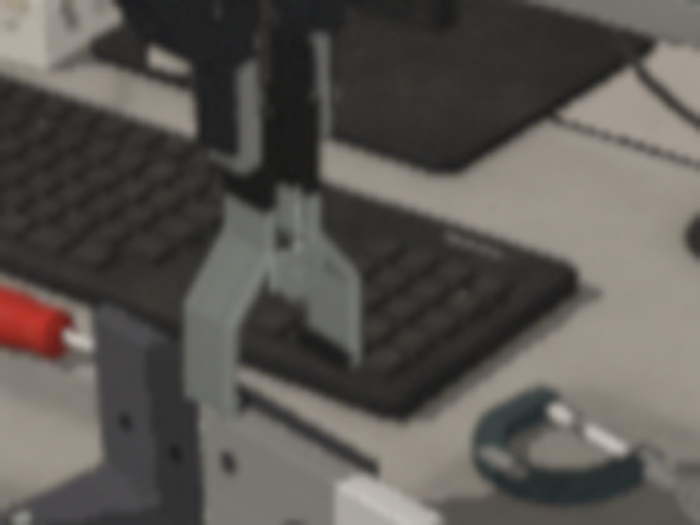

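View pics/w6.png

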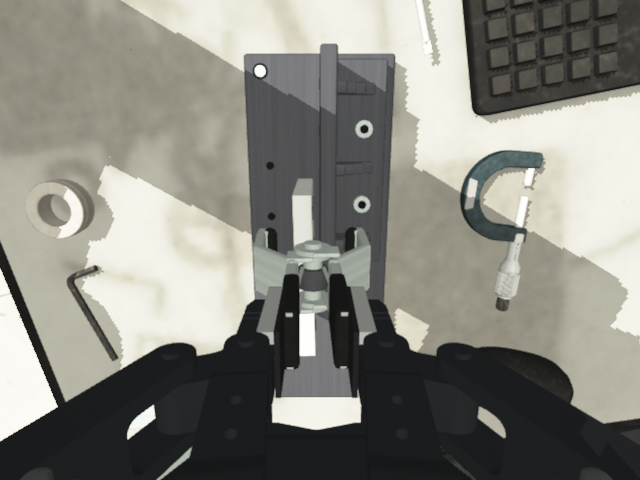

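```bash
python3 -m handwheel '[{"grip":1.5,"linear":[0,0.05,1],"rotation":[0,0,0]},{"grip":1.5,"linear":[0,0.05,2],"rotation":[0,0,0]},{"grip":1.5,"linear":[0,0.05,2.8],"rotation":[0,0,0]},{"grip":1.5,"linear":[0,0.05,2.8],"rotation":[0,0,0]},{"grip":1.5,"linear":[0,0.05,2.8],"rotation":[0,0,0]}]'
python3 - <<'E'
from h import *
state(); 
im=cams.camera('wrist')[:,:,::-1]; crop(im,220,140,200,150,4,'w7a.png')
im=cams.camera('side')[:,:,::-1]; crop(im,250,130,140,105,5,'s7.png')
im=cams.camera('top')[:,:,::-1]; crop(im,180,190,140,105,5,'t7.png')
E
```

```text
time_s: 5.98
eef_pos: [0.4999, 0.2346, 0.1645]
eef_rot: [-0.001, 0.498, 0.867, -0.001]
wrist_force: [-0.6, -0.0, -0.7]
opening: 0.25
t 5.98 pos [0.4999 0.2346 0.1645] fix [-0.0034  0.0282] psi 2.0998 zax [-2.4e-03 -5.0e-04 -1.0e+00] F [-0.6 -0.  -0.7] M [ 0.07 -0.06 -0.03] op 2.14 q [ 0.22  0.2   1.72  0.    1.22 -0.31]
```

View pics/s7.png

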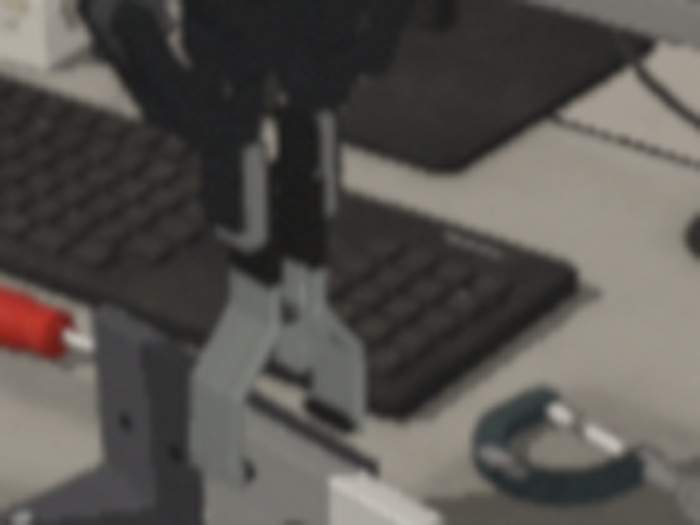

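View pics/w7a.png

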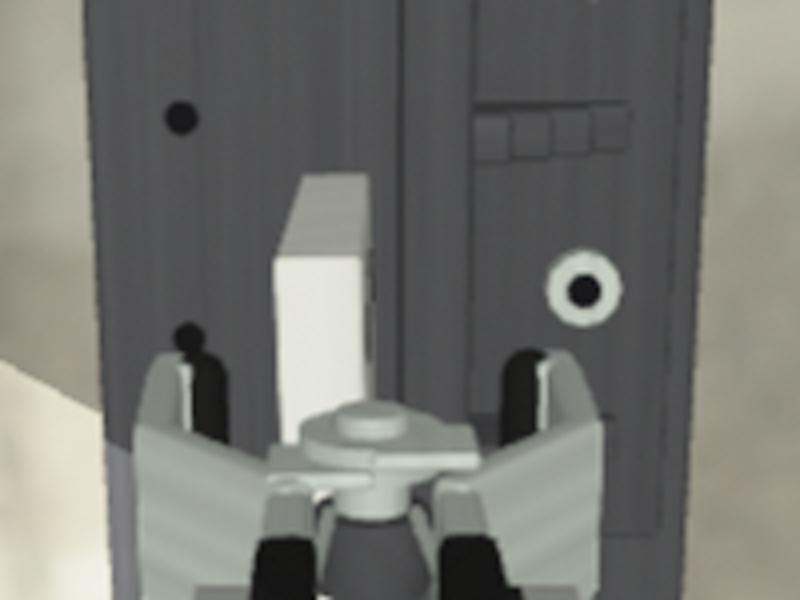

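```bash
python3 -m handwheel '[{"grip":1.5,"linear":[0,0.08,0.7],"rotation":[0,0,0]},{"grip":1.5,"linear":[0,0.08,1.4],"rotation":[0,0,0]},{"grip":1.5,"linear":[0,0.08,2.1],"rotation":[0,0,0]},{"grip":1.5,"linear":[0,0.08,2.1],"rotation":[0,0,0]},{"grip":1.5,"linear":[0,0.08,2.1],"rotation":[0,0,0]}]'
python3 - <<'E'
from h import *
state(); 
im=cams.camera('wrist')[:,:,::-1]; crop(im,220,140,200,150,4,'w8a.png')
im=cams.camera('side')[:,:,::-1]; crop(im,250,130,140,105,5,'s8.png')
E
```

```text
time_s: 6.55
eef_pos: [0.5008, 0.2349, 0.1438]
eef_rot: [-0.001, 0.498, 0.867, -0.001]
wrist_force: [1.3, -0.2, -1.5]
opening: 0.255
t 6.55 pos [0.5008 0.2349 0.1438] fix [-0.0025  0.028 ] psi 2.0995 zax [-1.8e-03 -4.0e-04 -1.0e+00] F [ 1.3 -0.2 -1.5] M [ 0.01  0.03 -0.05] op 2.18 q [ 0.22  0.23  1.74  0.    1.18 -0.3 ]
```

View pics/s8.png

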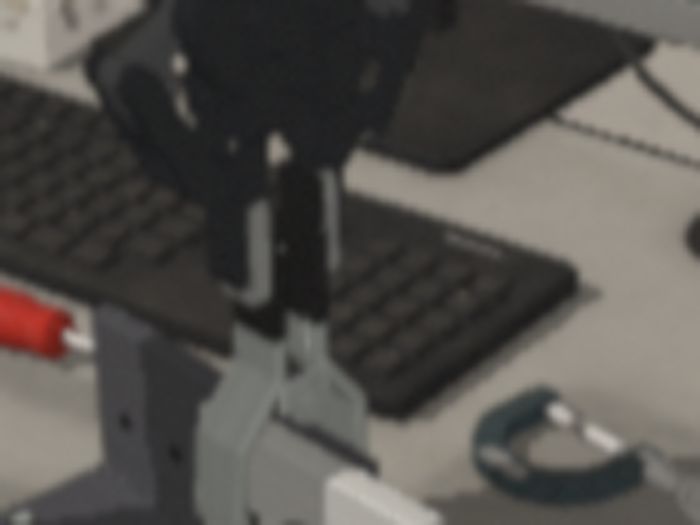

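View pics/w8a.png

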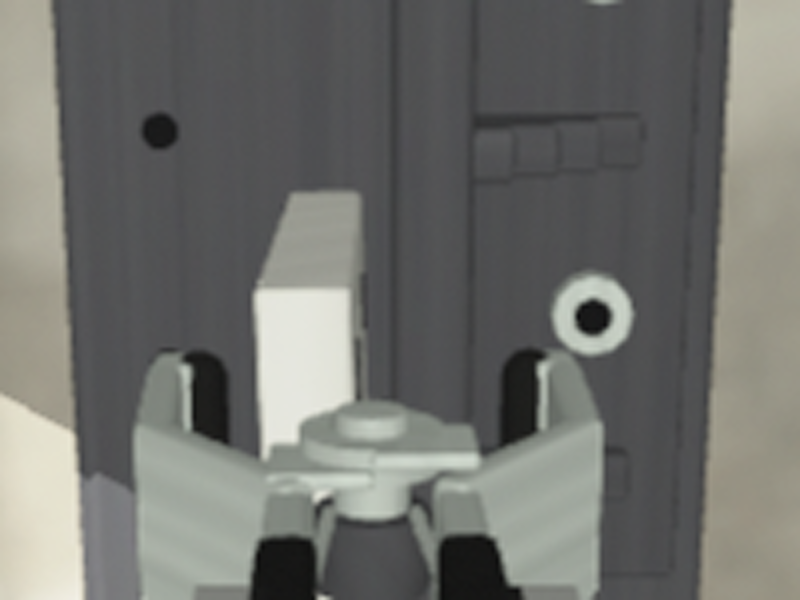

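```bash
python3 -m handwheel '[{"grip":2.6,"linear":[0,0,0],"rotation":[0,0,0]},{"grip":3.0,"linear":[0,0,0.1],"rotation":[0,0,0]},{"grip":3.4,"linear":[0,0,0.2],"rotation":[0,0,0]},{"grip":3.8,"linear":[0,0,0.2],"rotation":[0,0,0]},{"grip":4.2,"linear":[0,0,0.2],"rotation":[0,0,0]},{"grip":4.8,"linear":[0,0,0.2],"rotation":[0,0,0]},{"grip":5.5,"linear":[0,0,0.2],"rotation":[0,0,0]},{"grip":5.5,"linear":[0,0,0.2],"rotation":[0,0,0]}]'
python3 - <<'E'
from h import *
state(); 
im=cams.camera('wrist')[:,:,::-1]; crop(im,220,140,200,150,4,'w9a.png')
im=cams.camera('side')[:,:,::-1]; crop(im,250,130,140,105,5,'s9.png')
E
```

```text
time_s: 7.32
eef_pos: [0.5015, 0.2351, 0.1429]
eef_rot: [0.0, 0.498, 0.867, 0.0]
wrist_force: [0.0, -0.5, -0.3]
opening: 0.646
t 7.32 pos [0.5015 0.2351 0.1429] fix [-0.0018  0.0278] psi 2.0996 zax [ 1.e-04 -0.e+00 -1.e+00] F [ 0.  -0.5 -0.3] M [0.07 0.01 0.03] op 5.51 q [ 0.22  0.23  1.74 -0.    1.17 -0.3 ]
```

View pics/s9.png

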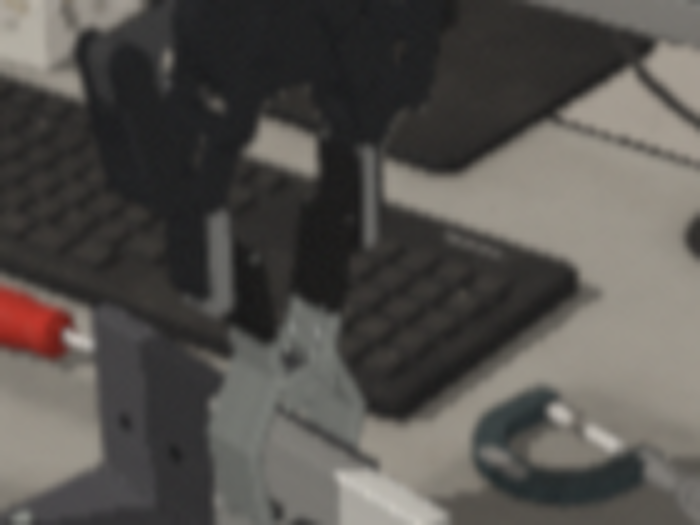

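View pics/w9a.png

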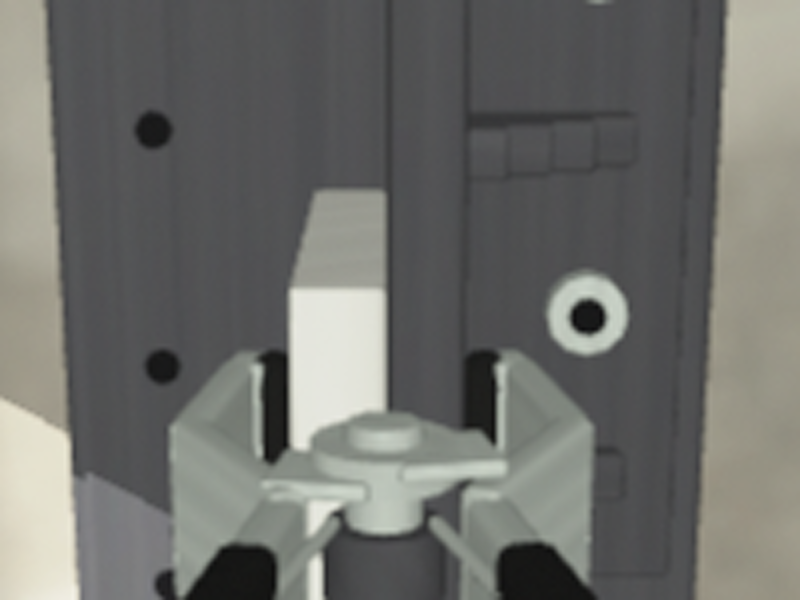

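```bash
python3 -m handwheel '[{"grip":8.54,"linear":[0,0,0],"rotation":[0,0,0]},{"grip":8.54,"linear":[0,0,0],"rotation":[0,0,0]},{"grip":8.54,"linear":[0,0,0],"rotation":[0,0,0]},{"grip":8.54,"linear":[0,0,-2],"rotation":[0,0,0]},{"grip":8.54,"linear":[0,0,-5],"rotation":[0,0,0]},{"grip":8.54,"linear":[0,0,-9],"rotation":[0,0,0]},{"grip":8.54,"linear":[0,0,-12],"rotation":[0,0,0]},{"grip":8.54,"linear":[0,0,-12],"rotation":[0,0,0]}]'
python3 - <<'E'
from h import *
state(); 
np.save('w10T.npy',info('wrist')[3]);im=cams.camera('wrist')[:,:,::-1]; cv2.imwrite('pics/w10.png',im)
im=cams.camera('side')[:,:,::-1]; crop(im,230,150,200,150,4,'s10.png')
move([.502,.0145,.26],.615)
E
```

```text
time_s: 8.08
eef_pos: [0.505, 0.236, 0.2706]
eef_rot: [0.005, 0.498, 0.867, 0.004]
wrist_force: [1.7, 0.1, 0.6]
opening: 1.002
t 8.08 pos [0.505  0.236  0.2706] fix [0.0017 0.0268] psi 2.0998 zax [ 0.0121  0.0028 -0.9999] F [1.7 0.1 0.6] M [-0.01 -0.01 -0.05] op 8.55 q [ 0.22  0.1   1.62  0.    1.41 -0.3 ]
linear [-19.05 -11.17   0.43] rot [ 0.21 -0.1  85.06]
```

View pics/s10.png

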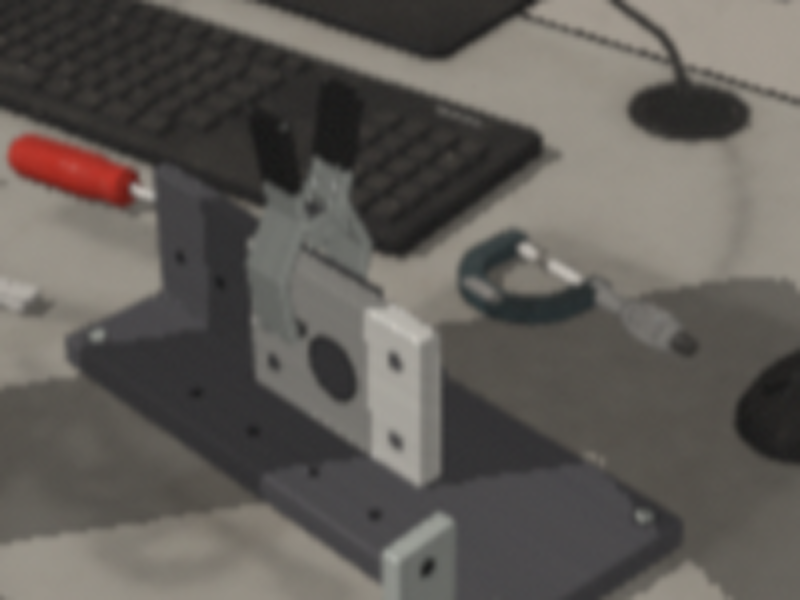

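View pics/w10.png

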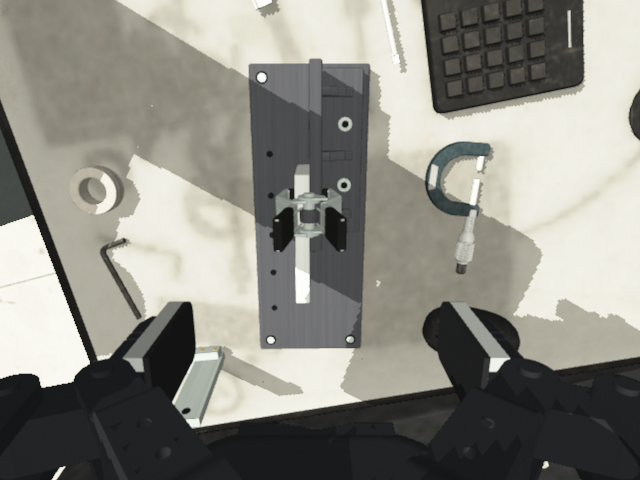

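```bash
python3 -m handwheel '[{"grip":8.54,"linear":[-2,-1,0],"rotation":[0,0,7]},{"grip":8.54,"linear":[-4,-2,0],"rotation":[0,0,14]},{"grip":8.54,"linear":[-6,-3.5,0],"rotation":[0,0,21]},{"grip":8.54,"linear":[-8,-5,0],"rotation":[0,0,28]},{"grip":8.54,"linear":[-10,-6.5,0],"rotation":[0,0,35]},{"grip":8.54,"linear":[-12,-8,0],"rotation":[0,0,42]},{"grip":8.54,"linear":[-14,-9,0],"rotation":[0,0,49]},{"grip":8.54,"linear":[-16,-10,0],"rotation":[0,0,56]},{"grip":8.54,"linear":[-18,-11,0],"rotation":[0,0,63]},{"grip":8.54,"linear":[-19,-11.2,0],"rotation":[0,0,70]},{"grip":8.54,"linear":[-19,-11.2,0],"rotation":[0,0,77]},{"grip":8.54,"linear":[-19,-11.2,0.4],"rotation":[0,0,84]}]'
python3 -m handwheel '[{"grip":8.54,"linear":[0,0,0],"rotation":[0,0,0]},{"grip":8.54,"linear":[0,0,0],"rotation":[0,0,0]},{"grip":8.54,"linear":[0,0,0],"rotation":[0,0,0]}]'
python3 - <<'E'
from h import *
state(); 
np.save('w11T.npy',info('wrist')[3]);im=cams.camera('wrist')[:,:,::-1]; cv2.imwrite('pics/w11.png',im)
E
```

```text
time_s: 9.18
eef_pos: [0.5001, 0.0136, 0.2574]
eef_rot: [-0.001, 0.951, 0.308, -0.001]
wrist_force: [-0.1, 0.2, 0.4]
opening: 0.999
time_s: 9.43
eef_pos: [0.5001, 0.0147, 0.2578]
eef_rot: [-0.0, 0.95, 0.313, -0.001]
wrist_force: [-0.6, 0.3, 1.0]
opening: 1.003
t 9.43 pos [0.5001 0.0147 0.2578] fix [-0.1146 -0.1615] psi 0.6373 zax [-1.7e-03  4.0e-04 -1.0e+00] F [-0.6  0.3  1. ] M [-0.01  0.    0.04] op 8.57 q [-0.21 -0.01  1.76  0.    1.4   0.73]
```

View pics/w11.png

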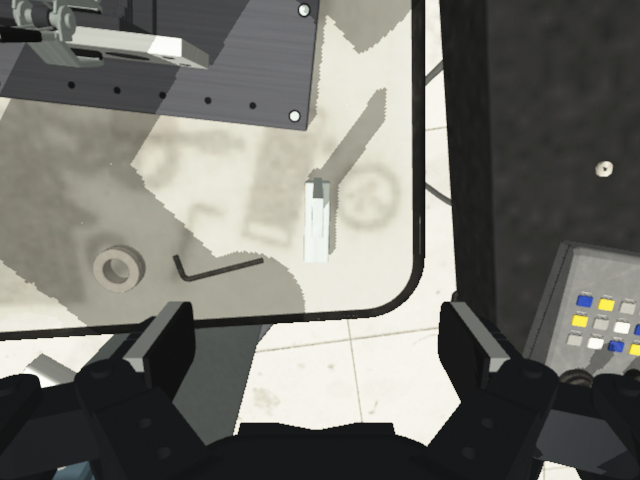

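```bash
python3 - <<'E'
from h import *
im=cv2.imread('pics/w11.png'); crop(im,265,165,100,110,5,'w11a.png')
E
```

```text
(no output)
```

View pics/w11a.png

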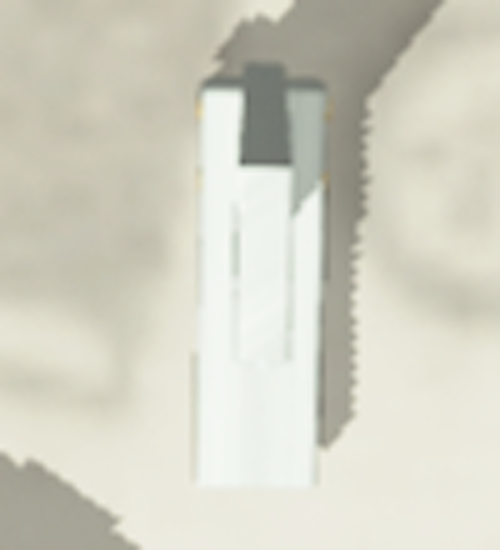

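```bash
python3 - <<'E'
from h import *
np.set_printoptions(precision=4,suppress=True)
c=list(info('wrist')); c[3]=np.load('w11T.npy')
A=lambda p,z:onz(c,*uc(p,265,165,5),z)[:2]
b=[A(p,.110) for p in [(241,165),(293,165),(237,360),(290,360)]]
s=[A(p,.016) for p in [(203,86),(326,86),(198,486),(315,486)]]
print(b,'\n',s)
d=(b[0]+b[1]-b[2]-b[3])/2; print('blade len',np.linalg.norm(d),np.arctan2(d[1],d[0]),'w',np.linalg.norm(b[0]-b[1]),'ctr',np.mean(b,0))
d=(s[0]+s[1]-s[2]-s[3])/2; a=np.arctan2(d[1],d[0]);print('stock len',np.linalg.norm(d),a,'w',np.linalg.norm(s[0]-s[1]),'ctr',np.mean(s,0))
e=np.array([np.cos(a),np.sin(a)]); print('origin by stock',np.mean(s,0)+.001*e,'by blade',np.mean(b,0)-.027*e)
E
```

```text
[array([0.5116, 0.0271]), array([0.5161, 0.0211]), array([0.4878, 0.0103]), array([0.4925, 0.0041])] 
 [array([0.5049, 0.032 ]), array([0.5187, 0.0134]), array([ 0.4401, -0.0141]), array([ 0.4539, -0.0328])]
blade len 0.029097542022885458 0.6209135506687637 w 0.007458070001217412 ctr [0.502  0.0157]
stock len 0.07955157003497698 0.6183447200307821 w 0.023100053881601672 ctr [ 0.4794 -0.0004]
origin by stock [0.4802 0.0002] by blade [0.48 0.  ]
```

```bash
python3 - <<'E'
from h import *
move([.4995,.0139,.075],.62)
E
```

```text
linear [-0.1   0.04 18.32] rot [-0.05  0.04  0.96]
```

```bash
python3 -m handwheel '[{"grip":8.54,"linear":[-0.1,0.05,3],"rotation":[0,0,1]},{"grip":8.54,"linear":[-0.1,0.05,6],"rotation":[0,0,1]},{"grip":8.54,"linear":[-0.1,0.05,9],"rotation":[0,0,1]},{"grip":8.54,"linear":[-0.1,0.05,12],"rotation":[0,0,1]},{"grip":8.54,"linear":[-0.1,0.05,14.5],"rotation":[0,0,1]},{"grip":8.54,"linear":[-0.1,0.05,16.5],"rotation":[0,0,1]},{"grip":8.54,"linear":[-0.1,0.05,18],"rotation":[0,0,1]},{"grip":8.54,"linear":[-0.1,0.05,18.3],"rotation":[0,0,1]},{"grip":8.54,"linear":[-0.1,0.05,18.3],"rotation":[0,0,1]},{"grip":8.54,"linear":[-0.1,0.05,18.3],"rotation":[0,0,1]}]'
python3 - <<'E'
from h import *
state(); move([.4995,.0139,.075],.62)
im=cams.camera('wrist')[:,:,::-1]; cv2.imwrite('pics/w12.png',im)
E
```

```text
time_s: 10.32
eef_pos: [0.5007, 0.0135, 0.0765]
eef_rot: [0.0, 0.953, 0.304, 0.0]
wrist_force: [0.4, -0.3, 0.4]
opening: 1.003
t 10.32 pos [0.5007 0.0135 0.0765] fix [-0.1147 -0.1628] psi 0.6172 zax [ 9.e-04 -2.e-04 -1.e+00] F [ 0.4 -0.3  0.4] M [-0.03  0.02 -0.01] op 8.57 q [-0.21  0.22  1.91 -0.    1.01  0.74]
linear [-0.07 -0.1   0.15] rot [ 0.04 -0.04 -0.16]
```

View pics/w12.png

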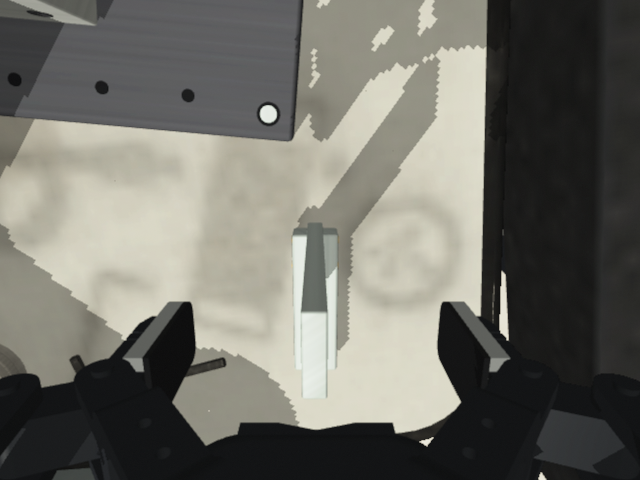

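```bash
python3 -m handwheel '[{"grip":5,"linear":[-0.07,-0.1,0.1],"rotation":[0,0,0]},{"grip":3,"linear":[-0.07,-0.1,0.1],"rotation":[0,0,0]},{"grip":2,"linear":[-0.07,-0.1,0.1],"rotation":[0,0,0]},{"grip":2,"linear":[-0.07,-0.1,0.1],"rotation":[0,0,0]},{"grip":2,"linear":[-0.07,-0.1,0.1],"rotation":[0,0,0]},{"grip":2,"linear":[-0.07,-0.1,0.1],"rotation":[0,0,0]},{"grip":0,"linear":[-0.07,-0.1,0.1],"rotation":[0,0,0]},{"grip":0,"linear":[-0.07,-0.1,0.1],"rotation":[0,0,0]},{"grip":0,"linear":[-0.07,-0.1,0.1],"rotation":[0,0,0]},{"grip":0,"linear":[-0.07,-0.1,0.1],"rotation":[0,0,0]},{"grip":0,"linear":[-0.07,-0.1,0.1],"rotation":[0,0,0]},{"grip":0,"linear":[-0.07,-0.1,0.1],"rotation":[0,0,0]}]'
python3 - <<'E'
from h import *
state()
im=cams.camera('side')[:,:,::-1]; crop(im,240,180,200,180,4,'s13.png')
E
```

```text
time_s: 11.37
eef_pos: [0.4992, 0.0138, 0.0749]
eef_rot: [0.0, 0.953, 0.303, 0.0]
wrist_force: [0.4, -0.7, 0.9]
opening: 0.084
t 11.37 pos [0.4992 0.0138 0.0749] fix [-0.1158 -0.1618] psi 0.6159 zax [ 6.e-04 -1.e-04 -1.e+00] F [ 0.4 -0.7  0.9] M [-0.09 -0.16 -0.03] op 0.72 q [-0.21  0.22  1.91  0.    1.01  0.74]
```

View pics/s13.png

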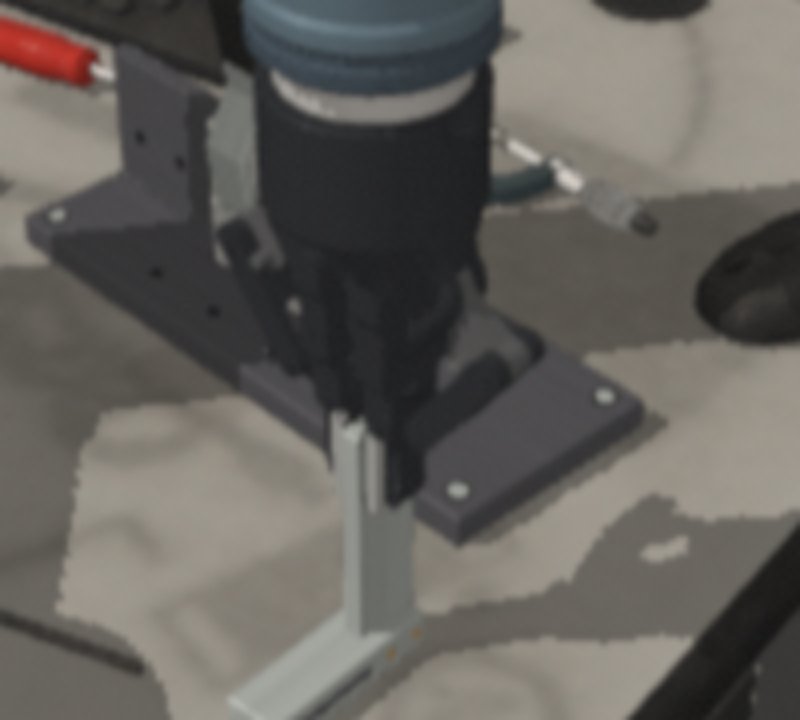

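```bash
python3 - <<'E'
from h import *
np.set_printoptions(precision=4,suppress=True)
c=list(info('wrist')); c[3]=np.load('w10T.npy')
im=cv2.imread('pics/w10.png'); crop(im,260,240,120,120,5,'w10a.png')
print(W(-.006,-.1))
move([*W(-.006,-.1),.135],TH+np.pi/2)
E
```

```text
[0.5626 0.1227]
linear [11.47 -5.22 -6.01] rot [  0.03  -0.   -85.13]
```

View pics/w10a.png

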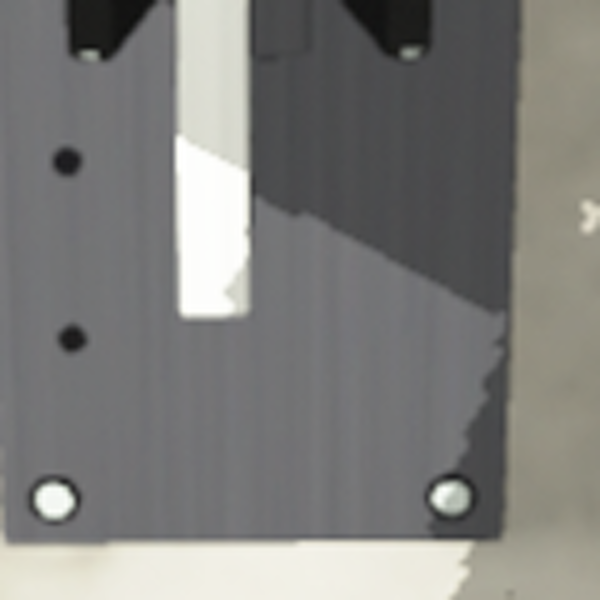

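```bash
python3 - <<'E'
from h import *
np.set_printoptions(precision=4,suppress=True)
c=list(info('wrist')); c[3]=np.load('w10T.npy')
A=lambda p,z:F(onz(c,*uc(p,260,240,5),z))
print(A((179,317),.091),A((248,317),.091),A((5,544),.016),A((503,541),.016))
E
python3 -m handwheel '[{"grip":0,"linear":[0,0,-2],"rotation":[0,0,0]},{"grip":0,"linear":[0,0,-4],"rotation":[0,0,0]},{"grip":0,"linear":[1,-0.5,-6],"rotation":[0,0,-7]},{"grip":0,"linear":[2,-1,-6],"rotation":[0,0,-14]},{"grip":0,"linear":[3,-1.5,-6],"rotation":[0,0,-21]},{"grip":0,"linear":[4,-2,-6],"rotation":[0,0,-28]},{"grip":0,"linear":[5,-2.5,-6],"rotation":[0,0,-35]},{"grip":0,"linear":[6,-3,-6],"rotation":[0,0,-42]},{"grip":0,"linear":[7,-3.5,-6],"rotation":[0,0,-49]},{"grip":0,"linear":[8,-4,-6],"rotation":[0,0,-56]},{"grip":0,"linear":[9,-4.5,-6],"rotation":[0,0,-63]},{"grip":0,"linear":[10,-5,-6],"rotation":[0,0,-70]}]'
python3 - <<'E'
from h import *
state();move([*W(-.006,-.1),.135],TH+np.pi/2)
E
```

```text
[-0.0125 -0.0553] [-0.0007 -0.0554] [-0.0546 -0.1447] [ 0.0543 -0.145 ]
time_s: 12.42
eef_pos: [0.5505, 0.1131, 0.1334]
eef_rot: [-0.001, 0.604, 0.797, -0.001]
wrist_force: [0.0, -0.4, -4.5]
opening: 0.085
t 12.42 pos [0.5505 0.1131 0.1334] fix [-0.0213 -0.1022] psi 1.8439 zax [-3.3e-03  1.0e-04 -1.0e+00] F [ 0.  -0.4 -4.5] M [ 0.04 -0.   -0.01] op 0.73 q [-0.01  0.26  1.72  0.    1.16 -0.28]
linear [ 0.6   1.42 -0.17] rot [ -0.17  -0.08 -14.78]
```

```bash
python3 -m handwheel '[{"grip":0,"linear":[0.6,1.4,0],"rotation":[0,0,-7]},{"grip":0,"linear":[0.6,1.4,0],"rotation":[0,0,-14]},{"grip":0,"linear":[0.6,1.4,0],"rotation":[0,0,-14.8]},{"grip":0,"linear":[0.6,1.4,0],"rotation":[0,0,-14.8]},{"grip":0,"linear":[0.6,1.4,0],"rotation":[0,0,-14.8]}]'
python3 - <<'E'
from h import *
state();move([*W(-.0065,-.085),.098],TH+np.pi/2)
np.save('w14T.npy',info('wrist')[3]);im=cams.camera('wrist')[:,:,::-1]; cv2.imwrite('pics/w14.png',im)
im=cams.camera('side')[:,:,::-1]; cv2.imwrite('pics/s14f.png',im);crop(im,240,150,200,150,4,'s14.png')
im=cams.camera('top')[:,:,::-1]; cv2.imwrite('pics/t14f.png',im);crop(im,200,170,200,150,4,'t14.png')
E
```

```text
time_s: 12.83
eef_pos: [0.5626, 0.1218, 0.1339]
eef_rot: [-0.001, 0.501, 0.866, -0.001]
wrist_force: [-0.4, -0.6, -4.1]
opening: 0.084
t 12.83 pos [0.5626 0.1218 0.1339] fix [-0.0065 -0.1008] psi 2.0925 zax [-2.2e-03 -1.0e-04 -1.0e+00] F [-0.4 -0.6 -4.1] M [0.06 0.05 0.02] op 0.72 q [ 0.01  0.29  1.69 -0.    1.17 -0.51]
linear [ 1.57 -0.01  3.59] rot [-0.11 -0.06 -0.53]
```

View pics/s14.png

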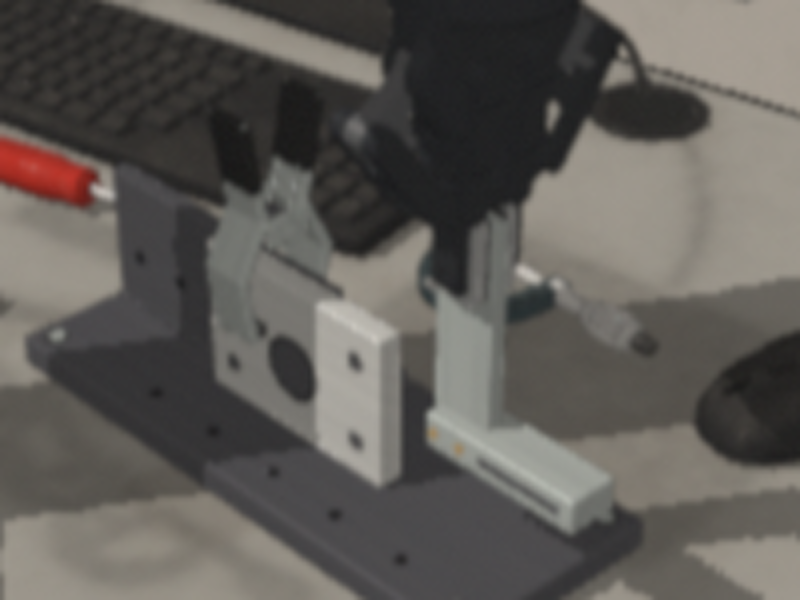

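View pics/w14.png

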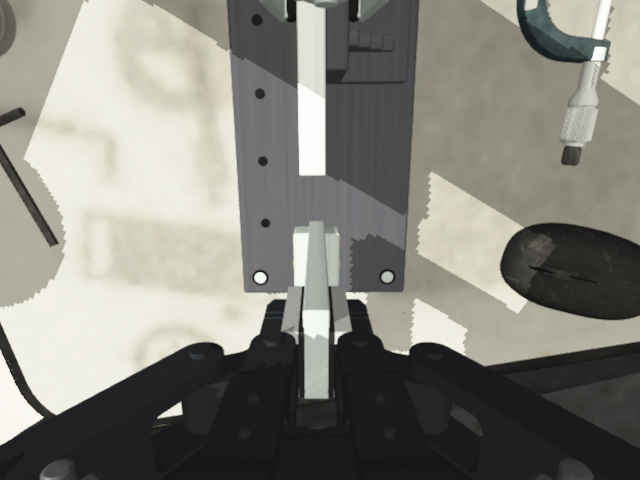

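View pics/t14.png

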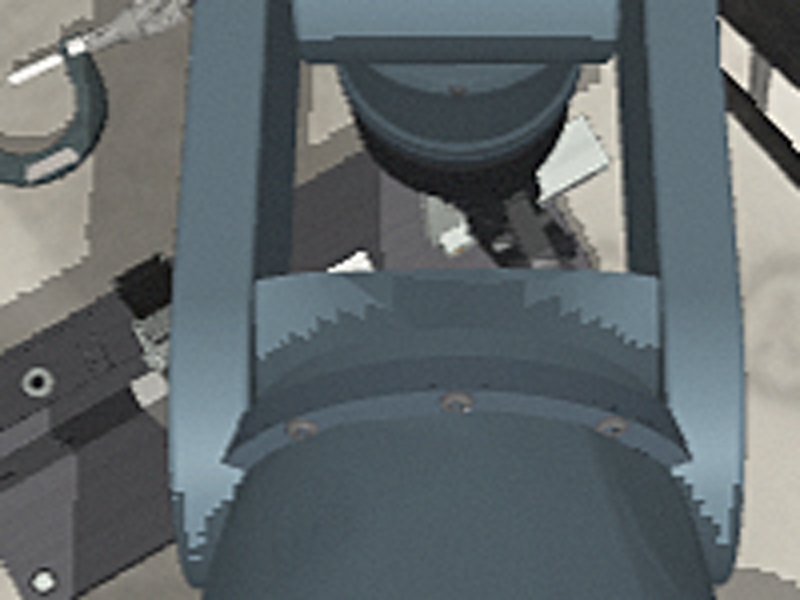

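```bash
python3 - <<'E'
from h import *
move([*W(-.0065,-.081),.094],TH+np.pi/2)
E
python3 -m handwheel '[{"grip":0,"linear":[0.6,0,0],"rotation":[0,0,-0.5]},{"grip":0,"linear":[1.2,0,0.8],"rotation":[0,0,-0.5]},{"grip":0,"linear":[1.9,0,1.6],"rotation":[0,0,-0.5]},{"grip":0,"linear":[1.95,0,2.4],"rotation":[0,0,-0.5]},{"grip":0,"linear":[1.95,0,3.2],"rotation":[0,0,-0.5]},{"grip":0,"linear":[1.95,0,3.8],"rotation":[0,0,-0.5]},{"grip":0,"linear":[1.95,0,4.0],"rotation":[0,0,-0.5]},{"grip":0,"linear":[1.95,0,4.0],"rotation":[0,0,-0.5]},{"grip":0,"linear":[1.95,0,4.0],"rotation":[0,0,-0.5]}]'
python3 - <<'E'
from h import *
state()
np.save('w15T.npy',info('wrist')[3]);im=cams.camera('wrist')[:,:,::-1]; cv2.imwrite('pics/w15.png',im); crop(im,220,60,200,180,4,'w15a.png')
im=cams.camera('side')[:,:,::-1]; cv2.imwrite('pics/s15f.png',im);crop(im,300,210,110,85,7,'s15.png')
E
```

```text
linear [ 2.02 -0.07  4.05] rot [-0.03 -0.02 -0.45]
time_s: 13.73
eef_pos: [0.554, 0.1387, 0.0947]
eef_rot: [-0.0, 0.496, 0.869, -0.0]
wrist_force: [0.0, 0.7, -4.4]
opening: 0.087
t 13.73 pos [0.554  0.1387 0.0947] fix [-0.0053 -0.0819] psi 2.1045 zax [-1.e-04 -0.e+00 -1.e+00] F [ 0.   0.7 -4.4] M [0.09 0.02 0.02] op 0.74 q [ 0.04  0.33  1.72 -0.    1.09 -0.5 ]
```

View pics/s15.png

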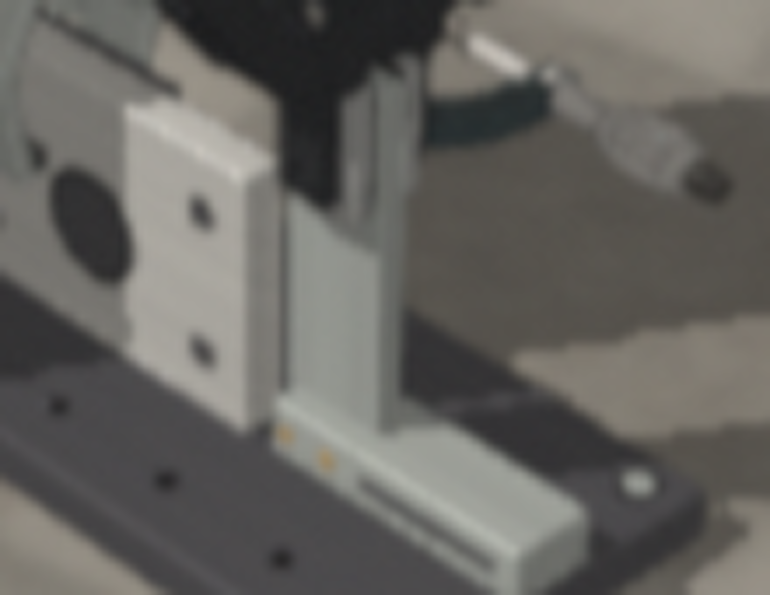

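View pics/w15.png

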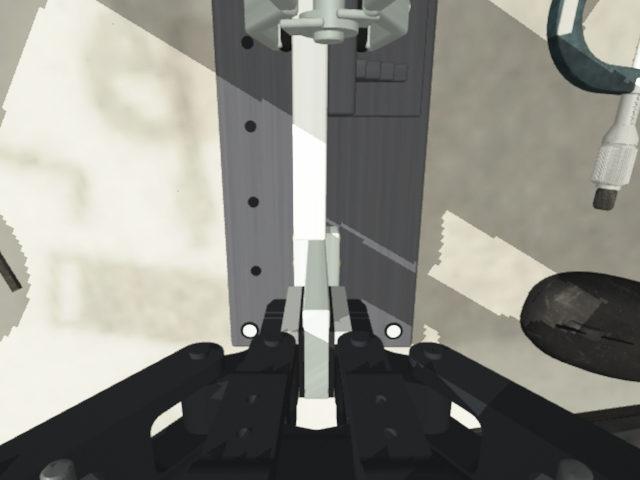

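```bash
python3 - <<'E'
from h import *
np.set_printoptions(precision=4,suppress=True)
c=list(info('wrist')); c[3]=np.load('w15T.npy')
print('plate',[F(onz(c,u,238,.091)) for u in (293,326)])
print('blade',[F(onz(c,u,311,.1297)) for u in (303,330)])
print('base corners',F(onz(c,232,346,.016)),F(onz(c,412,346,.016)))
im=cv2.imread('pics/w15.png');crop(im,270,220,100,110,6,'w15b.png')
E
```

```text
plate [array([-0.0125, -0.0542]), array([-0.0003, -0.0542])]
blade [array([-0.0077, -0.0649]), array([ 0.0001, -0.0649])]
base corners [-0.0548 -0.1444] [ 0.0546 -0.1442]
```

View pics/w15b.png

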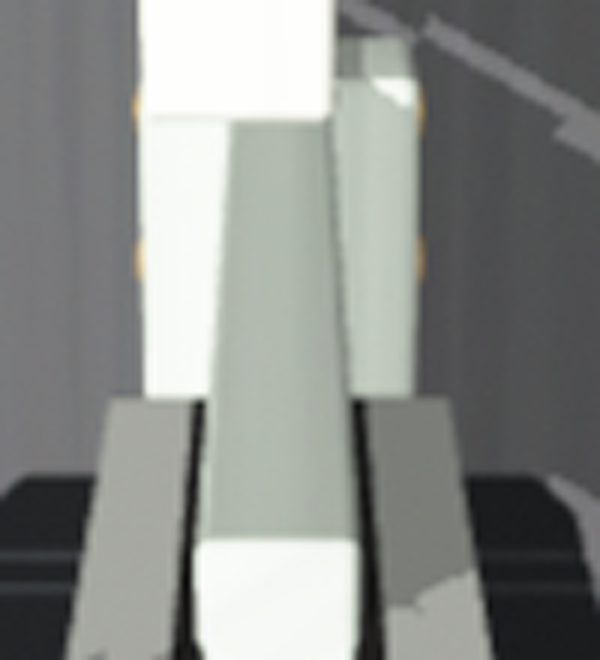

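```bash
python3 -m handwheel '[{"grip":0,"linear":[0.2,-0.12,0],"rotation":[0,0,-0.1]},{"grip":0,"linear":[0.4,-0.25,0.1],"rotation":[0,0,-0.1]},{"grip":0,"linear":[0.45,-0.25,0.2],"rotation":[0,0,-0.1]},{"grip":0,"linear":[0.45,-0.25,0.3],"rotation":[0,0,-0.1]},{"grip":0,"linear":[0.45,-0.25,0.3],"rotation":[0,0,-0.1]},{"grip":0,"linear":[0.45,-0.25,0.3],"rotation":[0,0,-0.1]}]'
python3 -c "
from h import *
state()"
python3 -m handwheel '[{"grip":0,"linear":[0,0,0.05],"rotation":[0,0,0]},{"grip":0,"linear":[0,0,0.1],"rotation":[0,0,0]},{"grip":0,"linear":[0,0,0.1],"rotation":[0,0,0]}]'
python3 -c "
from h import *
state()"
```

```text
time_s: 14.33
eef_pos: [0.5493, 0.1415, 0.0917]
eef_rot: [-0.0, 0.495, 0.869, -0.0]
wrist_force: [0.2, 0.0, -3.9]
opening: 0.086
t 14.33 pos [0.5493 0.1415 0.0917] fix [-0.008  -0.0771] psi 2.1066 zax [-1.e-04 -0.e+00 -1.e+00] F [ 0.2  0.  -3.9] M [ 0.05  0.02 -0.  ] op 0.74 q [ 0.04  0.33  1.73 -0.    1.08 -0.49]
time_s: 14.58
eef_pos: [0.5496, 0.1415, 0.0909]
eef_rot: [0.0, 0.495, 0.869, 0.0]
wrist_force: [-0.1, 0.5, -3.7]
opening: 0.085
t 14.58 pos [0.5496 0.1415 0.0909] fix [-0.0077 -0.0772] psi 2.1064 zax [ 3.e-04  1.e-04 -1.e+00] F [-0.1  0.5 -3.7] M [ 0.05  0.01 -0.02] op 0.73 q [ 0.04  0.33  1.73  0.    1.08 -0.49]
```

```bash
python3 -m handwheel '[{"grip":0,"linear":[0,0,0.05],"rotation":[0,0,0.25]},{"grip":0,"linear":[0,0,0.05],"rotation":[0,0,0.25]},{"grip":0,"linear":[0,0,0.05],"rotation":[0,0,0.25]}]'
python3 -m handwheel '[{"grip":0,"linear":[0,0,0.05],"rotation":[0,0,0]},{"grip":0,"linear":[0,0,0.05],"rotation":[0,0,0]},{"grip":0,"linear":[0,0,0.05],"rotation":[0,0,0]}]'
python3 -c "
from h import *
state()"
```

```text
time_s: 14.83
eef_pos: [0.5497, 0.1416, 0.0909]
eef_rot: [0.0, 0.497, 0.868, 0.0]
wrist_force: [-1.2, 0.7, 3.0]
opening: 0.083
time_s: 15.08
eef_pos: [0.5498, 0.1416, 0.0909]
eef_rot: [0.0, 0.497, 0.868, 0.0]
wrist_force: [-3.6, 0.5, 6.8]
opening: 0.086
t 15.08 pos [0.5498 0.1416 0.0909] fix [-0.0074 -0.0772] psi 2.1023 zax [ 1.e-03  1.e-04 -1.e+00] F [-3.6  0.5  6.8] M [ 0.07  0.67 -0.01] op 0.73 q [ 0.04  0.33  1.73  0.    1.08 -0.49]
```

```bash
python3 -m handwheel '[{"grip":0,"linear":[0,0,-0.05],"rotation":[0,0,0]},{"grip":0,"linear":[0.1,0.1,-0.05],"rotation":[0,0,0]},{"grip":0,"linear":[0.2,0.1,-0.05],"rotation":[0,0,0]},{"grip":0,"linear":[0.25,0.1,-0.05],"rotation":[0,0,0]},{"grip":0,"linear":[0.25,0.1,-0.05],"rotation":[0,0,0]}]'
python3 -c "
from h import *
state()
np.save('w16T.npy',info('wrist')[3]);im=cams.camera('wrist')[:,:,::-1]; cv2.imwrite('pics/w16.png',im); crop(im,270,200,100,110,6,'w16b.png')
im=cams.camera('side')[:,:,::-1]; cv2.imwrite('pics/s16f.png',im);crop(im,300,210,110,85,7,'s16.png')"
```

```text
time_s: 15.5
eef_pos: [0.5499, 0.143, 0.0909]
eef_rot: [0.001, 0.497, 0.868, -0.0]
wrist_force: [-0.8, -5.3, 4.7]
opening: 0.089
t 15.5 pos [0.5499 0.143  0.0909] fix [-0.0066 -0.0761] psi 2.1023 zax [ 0.0019 -0.002  -1.    ] F [-0.8 -5.3  4.7] M [-1.15  0.19 -0.02] op 0.76 q [ 0.05  0.33  1.73 -0.    1.08 -0.48]
```

View pics/w16b.png

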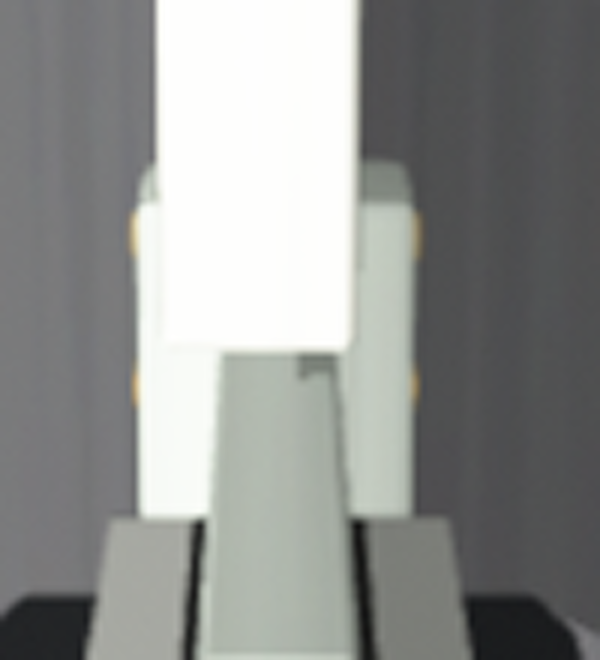

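View pics/s16.png

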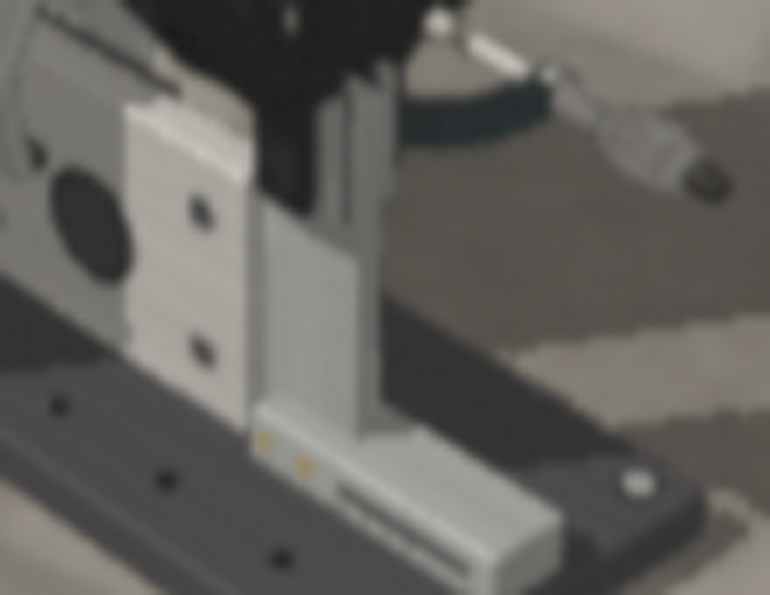

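```bash
python3 - <<'E'
from h import *
np.set_printoptions(precision=4,suppress=True)
c=list(info('wrist')); c[3]=np.load('w16T.npy')
print('plate',[F(onz(c,*uc((u,349),270,200,6),.091)) for u in (163,354)])
print('blade',[F(onz(c,*uc((u,655),270,200,6),.126)) for u in (194,360)])
print('stock top front',[F(onz(c,*uc((u,203),270,200,6),.032)) for u in (137,414)])
S=info('side')
print('side stock top near corner',F(onz(S,*uc((258,405),300,210,7),.032)))
print('side plate bot corner',F(onz(S,*uc((247,432),300,210,7),.016)))
E
```

```text
plate [array([-0.0123, -0.0548]), array([-0.0006, -0.0548])]
blade [array([-0.0093, -0.0582]), array([-0.0014, -0.0582])]
stock top front [array([-0.0172, -0.0621]), array([ 0.0063, -0.0621])]
side stock top near corner [-0.0149 -0.0638]
side plate bot corner [-0.01   -0.0548]
```

```bash
python3 -m handwheel '[{"grip":0,"linear":[0,0,-0.05],"rotation":[0,0,0]},{"grip":0,"linear":[0.1,0,-0.05],"rotation":[0,0,0]},{"grip":0,"linear":[0.15,0,-0.05],"rotation":[0,0,0]},{"grip":0,"linear":[0.15,0,-0.05],"rotation":[0,0,0]}]'
python3 -c "
from h import *
state()"
python3 -m handwheel '[{"grip":0,"linear":[0.05,0,0],"rotation":[0,0,0]},{"grip":0,"linear":[0.1,0,0],"rotation":[0,0,0]},{"grip":0,"linear":[0.1,0,0],"rotation":[0,0,0]}]'
python3 -c "
from h import *
state()"
```

```text
time_s: 15.93
eef_pos: [0.5486, 0.1455, 0.0909]
eef_rot: [0.0, 0.497, 0.868, 0.0]
wrist_force: [2.0, -1.5, 0.6]
opening: 0.085
t 15.93 pos [0.5486 0.1455 0.0909] fix [-0.0065 -0.0733] psi 2.1022 zax [ 1.e-03  1.e-04 -1.e+00] F [ 2.  -1.5  0.6] M [-0.45 -0.29  0.05] op 0.73 q [ 0.05  0.33  1.73  0.    1.08 -0.48]
time_s: 16.18
eef_pos: [0.5481, 0.1462, 0.0909]
eef_rot: [0.001, 0.497, 0.868, 0.0]
wrist_force: [2.2, -3.0, 0.8]
opening: 0.081
t 16.18 pos [0.5481 0.1462 0.0909] fix [-0.0065 -0.0725] psi 2.1022 zax [ 1.1e-03 -2.0e-04 -1.0e+00] F [ 2.2 -3.   0.8] M [-0.51 -0.5  -0.02] op 0.69 q [ 0.05  0.33  1.73 -0.    1.08 -0.48]
```

```bash
python3 -m handwheel '[{"grip":0,"linear":[0.05,0,0],"rotation":[0,0,0]},{"grip":0,"linear":[0.1,0,0],"rotation":[0,0,0]},{"grip":0,"linear":[0.1,0,0],"rotation":[0,0,0]}]'
python3 -c "
from h import *
state()
np.save('w17T.npy',info('wrist')[3]);im=cams.camera('wrist')[:,:,::-1]; cv2.imwrite('pics/w17.png',im); crop(im,270,200,100,110,6,'w17b.png')
im=cams.camera('side')[:,:,::-1]; cv2.imwrite('pics/s17f.png',im);crop(im,300,210,110,85,7,'s17.png')"
```

```text
time_s: 16.43
eef_pos: [0.548, 0.1464, 0.0909]
eef_rot: [0.001, 0.497, 0.868, -0.0]
wrist_force: [4.9, -5.7, 0.2]
opening: 0.082
t 16.43 pos [0.548  0.1464 0.0909] fix [-0.0066 -0.0723] psi 2.1021 zax [ 0.0018 -0.0012 -1.    ] F [ 4.9 -5.7  0.2] M [-0.99 -0.78  0.  ] op 0.7 q [ 0.05  0.33  1.73 -0.    1.08 -0.48]
```

View pics/w17b.png

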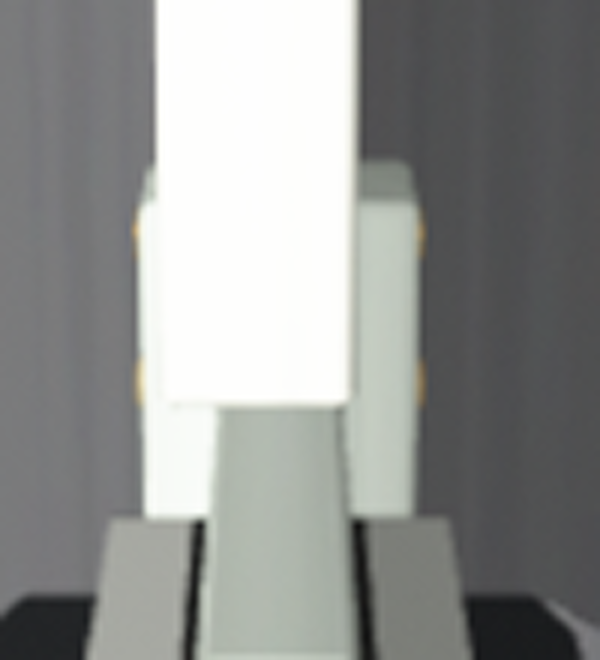

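View pics/s17.png

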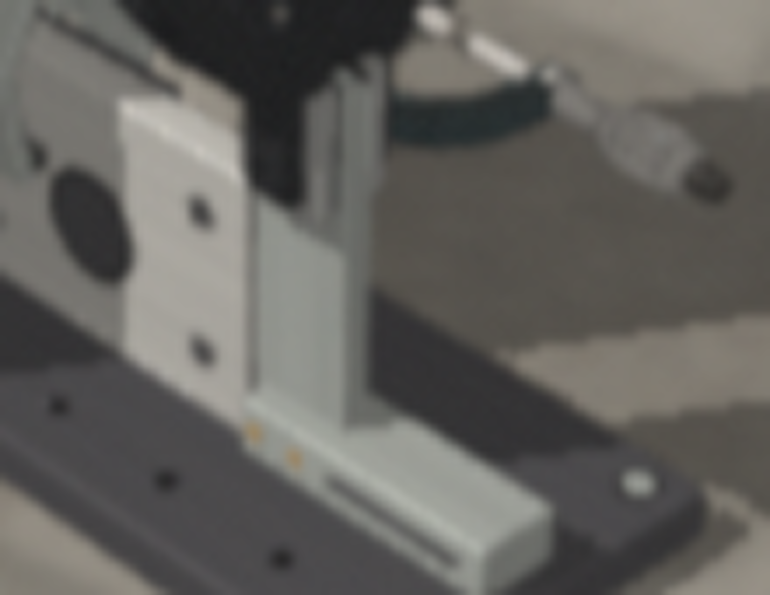

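```bash
python3 -m handwheel '[{"grip":0,"linear":[0,0,0.03],"rotation":[0,0,0]},{"grip":0,"linear":[0,0,0.05],"rotation":[0,0,0]},{"grip":0,"linear":[0,0,0.05],"rotation":[0,0,0]},{"grip":0,"linear":[0,0,0.05],"rotation":[0,0,0]}]'
python3 -c "
from h import *
state()"
python3 -m handwheel '[{"grip":0,"linear":[0,0,0],"rotation":[0,0,0]},{"grip":0,"linear":[0,0,0],"rotation":[0,0,0]},{"grip":0,"linear":[0,0,0],"rotation":[0,0,0]},{"grip":0,"linear":[0,0,0],"rotation":[0,0,0]},{"grip":0,"linear":[0,0,0],"rotation":[0,0,0]},{"grip":0,"linear":[0,0,0],"rotation":[0,0,0]}]'
python3 -c "
from h import *
state()
np.save('w18T.npy',info('wrist')[3]);im=cams.camera('wrist')[:,:,::-1]; cv2.imwrite('pics/w18.png',im)
im=cams.camera('side')[:,:,::-1]; cv2.imwrite('pics/s18f.png',im);crop(im,240,160,170,127,4.7,'s18.png')"
```

```text
time_s: 16.87
eef_pos: [0.5481, 0.1463, 0.0909]
eef_rot: [0.001, 0.497, 0.868, -0.0]
wrist_force: [2.0, -6.0, 3.8]
opening: 0.081
t 16.87 pos [0.5481 0.1463 0.0909] fix [-0.0065 -0.0723] psi 2.1021 zax [ 0.0017 -0.0012 -1.    ] F [ 2.  -6.   3.8] M [-1.01 -0.46 -0.01] op 0.69 q [ 0.05  0.33  1.73 -0.    1.08 -0.48]
time_s: 17.37
eef_pos: [0.5481, 0.1464, 0.0909]
eef_rot: [0.001, 0.497, 0.868, -0.0]
wrist_force: [2.4, -6.2, 2.6]
opening: 0.081
t 17.37 pos [0.5481 0.1464 0.0909] fix [-0.0065 -0.0723] psi 2.1021 zax [ 0.0018 -0.0012 -1.    ] F [ 2.4 -6.2  2.6] M [-0.97 -0.42  0.01] op 0.69 q [ 0.05  0.33  1.73 -0.    1.08 -0.48]
```

View pics/s18.png

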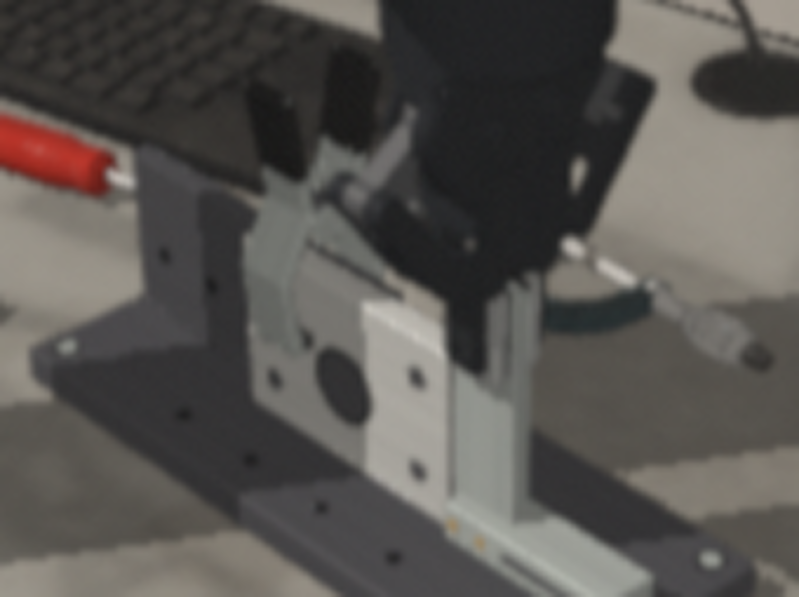

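View pics/w18.png

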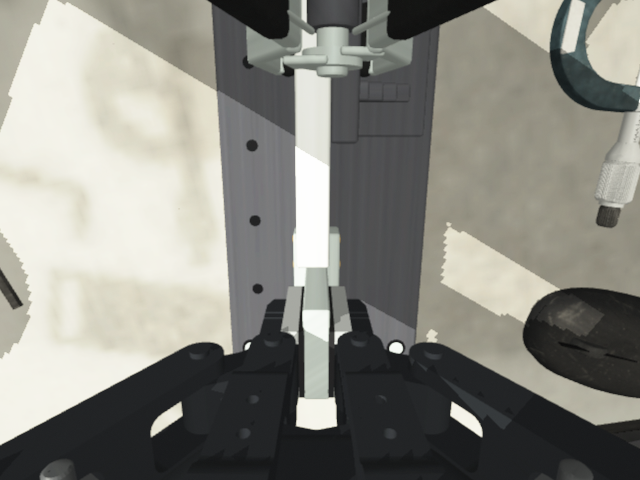

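```bash
python3 - <<'E'
from h import *
im=cv2.imread('pics/w18.png');crop(im,270,210,100,110,6,'w18b.png')
im=cv2.imread('pics/s18f.png');crop(im,300,210,120,90,6.6,'s18b.png')
E
```

```text
(no output)
```

View pics/w18b.png

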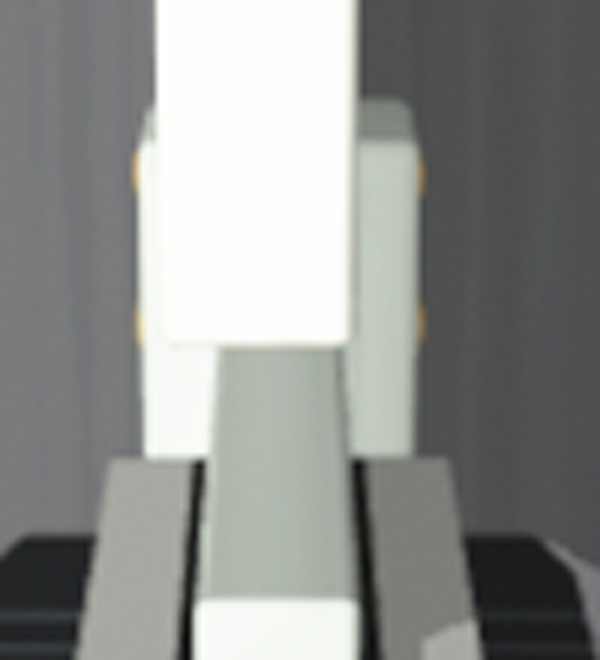

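View pics/s18b.png

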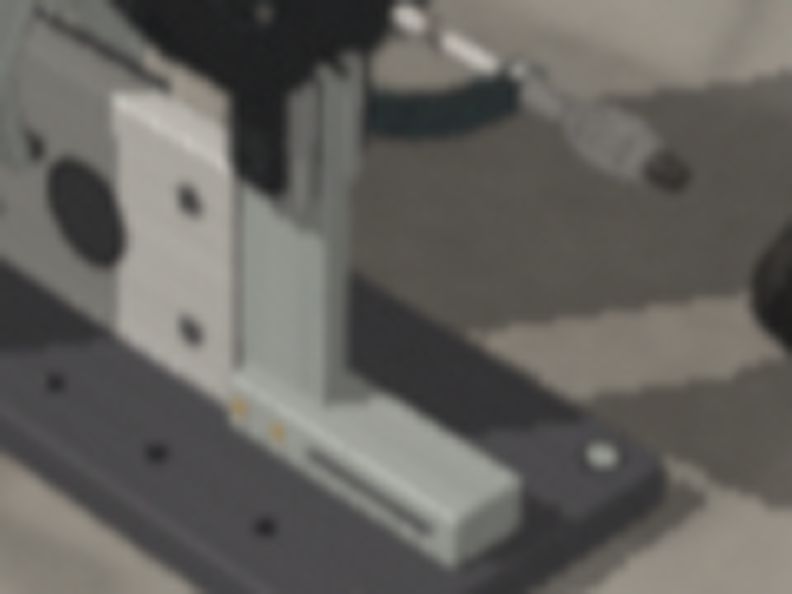

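```bash
python3 - <<'E'
from h import *
np.set_printoptions(precision=4,suppress=True)
c=list(info('wrist')); c[3]=np.load('w18T.npy')
pl=[F(onz(c,*uc((u,344),270,210,6),.091)) for u in (163,354)]
bl=[F(onz(c,*uc((u,597),270,210,6),.126)) for u in (195,360)]
st=[F(onz(c,*uc((u,143),270,210,6),.032)) for u in (137,417)]
print('plate',pl,'blade',bl,'stock',st)
A=lambda u,v,z:F(onz(c,u,v,z))
print('plate edges far',A(295,150,.091),A(329,150,.091))
b=np.mean(bl,0);s=np.mean(st,0)+[0,.003]; print('tilt y',(b-s)[1]/.094,'tilt x',(b-s)[0]/.094)
S=info('side'); 
for n,q in [('toe top near',(455,527)),('toe top far',(520,483)),('heel top near',(233,376))]: print(n,F(onz(S,*uc(q,300,210,6.6),.032)))
E
```

```text
plate [array([-0.0122, -0.0546]), array([-0.0005, -0.0546])] blade [array([-0.0092, -0.0545]), array([-0.0013, -0.0545])] stock [array([-0.0171, -0.0583]), array([ 0.0067, -0.0583])]
plate edges far [-0.0123 -0.0122] [-0.0007 -0.0122]
tilt y 0.008221562914258096 tilt x -0.000523505654825766
toe top near [-0.0173 -0.1401]
toe top far [ 0.0063 -0.1394]
heel top near [-0.0152 -0.0603]
```

```bash
python3 -c "
from h import *
state()
print(ctrl.hand_in())
state()"
```

```text
t 17.47 pos [0.5481 0.1463 0.0909] fix [-0.0065 -0.0723] psi 2.1021 zax [ 0.0018 -0.0012 -1.    ] F [ 3.6 -5.3  4.2] M [-1.08 -0.44 -0.  ] op 0.75 q [ 0.05  0.33  1.73 -0.    1.08 -0.48]
the job is handed in; nothing more can be done
None
the job is handed in; nothing more can be done
```

I clipped the clamp over the machined plate and the wall, let it go, and pressed the square into the corner. I handed in at 17.5 s with the arm still holding the square; the hand-in gives no verdict.

**Clamp and plate:** The last pictures show the clamp seated on both and clear of the fingers. The plate lies flat against the wall with no measurable skew. Its right end is at y = -54.6 mm, against -55.3 mm before the push, which is within the camera error. I could not measure the clamp's grip force.

**Square:**
- **Position:** The blade's working face measures y = -54.5 mm, touching the end face, and sits about 1 mm off its middle. The stock looks flat on the base plate.
- **Tilt:** The pictures give about 0.008 rad, which is at the limit of what they can resolve.
- **Forces:** The wrist reads about 6.5 N towards the plate. That leaves an estimated 3 N or more on the blade after friction. Downward the floor carries an estimated 6 to 8 N, including the square's own weight.

**Disagreements:**
- The top camera put the fixture about 3 mm from where the wrist camera did. I used the wrist camera, which agreed with the wall and base corners to about 1 mm.
- The clamp slid down about 4 mm while I squeezed it. I allowed for that when placing it.

The micrometer and hex key were not touched, and no force limit was approached.

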